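# Set out the check-in counter for late arrivals

### The job

Set the counter out for tonight's late arrivals. Lay each of the two colour-jacketed loan padlocks flat in the tray of its own colour, with the padlock's body in the middle of the tray; put the wooden bell base on the middle of the black rubber mat and then, once it lies there, stand the bell upright and well centred on it. Set everything down rather than dropping it, never tip the bell over, and leave the plain brass padlock, the red key float and the hole punch where they are.

Things in the scene. Friction and masses are not known exactly. Their poses are not given: they have to be found in the camera images.
- padlock_red_c (a point): Loan padlock with a RED jacket, lying flat. Brass body 34 mm long, 40 wide; over the jacket 44 wide, 20 thick; steel shackle of 7 mm bar. Point: centre of the body, 10 mm above its underside; grasp here across the width. Own x along the padlock to the shackle (its end 42 mm from the point, the bottom end 19 mm the other way), y across the width, z up. 0.12 to 0.21 kg.
- padlock_blue_c (a point): Loan padlock with a BLUE plastic jacket, otherwise the same as the red one; point and axes likewise.
- padlock_plain_c (a point): Bystander: a plain brass padlock without any jacket, 40 mm wide, 18 mm thick, otherwise the same shape; point 10 mm above its underside, x towards the shackle. Stays where it is.
- plinth_c (a point): The bell's base: round mid-brown wooden disc, 66 mm in diameter, 20 mm thick, bevelled upper edge (side straight up to 17.5 mm). Point at its centre, 10 mm above its underside, z up. Grasp across the diameter, low down. 0.045 to 0.08 kg.
- bell_c (a point): The night bell: small counter call bell; black foot 57 mm and silver dome 55 mm in diameter (straight-sided from 9 to 22 mm above the underside, then curving in), button on top, 50 mm tall. Rigid, nothing moves in it. Point on its axis 20 mm above its underside, z up. Grasp across the straight part of the dome. 0.10 to 0.17 kg.
- tray_red: Target: square RED pick-up tray, 116 mm outside (118 over the lips), 108 mm inside, rim 12.6 mm above the counter, inner floor 4 mm above the counter. Fixed to the counter. Origin at the centre of its underside (counter height), x and y along its sides.
- tray_blue: Target: square BLUE pick-up tray, the same as the red one. Fixed.
- mat: Target: black ribbed rubber mat, 110 mm (own x) by 140 mm (own y), 3 mm thick, fixed to the counter. Origin at the centre of its underside (counter height).
- float_c (a point): Bystander: red plastic keyring float, a rounded bar 50 x 30 x 20 mm with a split ring and brass key at one end (own +x, reaching 75 mm from the point). Point at the bar's centre, 10 mm above the counter. Stays where it is.
- punch_c (a point): Bystander: stainless steel two-hole punch, base 100 mm (own x) by 112 mm (own y), about 70 mm tall with its lever. Point on the base's middle, 30 mm above the counter. Stays where it is.
Mind the look-alikes: they are no part of the job. Of the things shaped like the tray_red, the red one is meant.

How it is judged:
By the outcome, as a careful person would: the job done as asked, in the order asked, and still so for the second after the job is handed in, with the robot touching nothing.
It also fails if it takes over 102 s, if anything falls off the work surface, if the arm or the gripper's body presses on something with over 40 N, if the wrist force passes 120 N, or if a joint passes its speed limit or range.

### The arm

A 6-joint arm with a two-finger parallel gripper is mounted at the origin on the work surface. World frame = base frame: x ahead of the robot, y to its left, z up, the work surface at z = 0. Lengths are in mm, angles in rad, forces in N, time in s.
With the tool pointing down it reaches from about 325 to 875 mm from the base axis. Payload 4.4 kg.
Tool frame: the origin (TCP) lies on the centre line of the jaws, within the pads' length; the fingertips stand 8 mm ahead of it and the grasp point (between the pads) lies 11 mm behind it; x points along the fingers, y is the direction in which the jaws open and shut, and the axes are right-handed (so a half turn about x gives the same grasp; the last joint's range is limited). The gripper opens to 85 mm and grips with 20 to 120 N. Pads are 22 mm wide; open, the fingers measure 114 mm over their backs; the gripper's body (76 mm by 85 mm) begins 54 mm behind the grasp point. The pads swing forward as they close: fully open they stand 13 mm farther back than shut.
Start: joints at [-1.274, 0.207, 1.542, -0, 1.393, -0.15], TCP at [248.954, -518.314, 239.282] pointing down, gripper open.
Joint ranges: [-2.73, 2.73], [-0.86, 2.22], [0.23, 2.46], [-1.11, 4.25], [0.08, 2.63], [-2.82, 2.82]. Speed limits (rad/s): [2.79, 2.79, 3.14, 3.14, 3.14, 3.14].

### API

Orientations are given as a unit quaternion [x, y, z, w].
In Python, from station import r gives the robot as it stands.
- The arm moves only by the tool drive_tool, never from a script. Its argument "deltas" is a list of rows, each an object of numbers: "x", "y", "z": the shift along the tool's x, y, z in cm; "rx", "ry", "rz": the turn, a rotation vector about the tool's x, y, z in units of 5 degrees (1.0 is 5 degrees); "grip": the opening in per cent of the stroke, from 0 (shut) to 100 (fully open). A call has 1 to 8 rows; each row is the pose to reach, as a shift and turn from the pose commanded when the call began, along the tool's axes at that moment; what a row does not reach only later rows make up. A row lasts 1/10 s, in which the tool goes at most 50 mm and 8.59 degrees, less where a joint would pass 70% of its speed; a pose out of reach is approached as far as the arm can. A call with a gripper value outside its range is refused whole. The fingers move at their own pace and stop on an object; "squeeze" is the grip in N (left out, the last holds). Time passes only in rows, so rows that repeat a pose let the fingers close. It gives the time, the measured TCP pose, the force and the opening at its end, in the units of the state.
- r.observe(): the state, without advancing time (a new reading comes with each control period).
- r.read_camera(name): name is "scene" or "top"; returns (picture, depth): 480x640x3 uint8, red, green, blue; 480x640 float32, mm along the optical axis (not along the pixel's ray), 0 where there is no reading.
- r.get_calibration(name): a dict with "K" (3x3 intrinsics, pixels), "origin" and "rotation" of the camera in the world. Camera axes: x right, y up, looking along -z (the intrinsics and any distortion apply to the point x, -y, -z); pixel columns grow to the right and rows downward; lengths in mm; the calibration is good to about 2 mm. A picture is of the moment at which its call begins. get_calibration takes no time and is no camera call.
- r.sign_off(): hands the job in, once; it reports no verdict.
The state is a dict: "time_s": time; "joints": joint angles; "joint_vel": joint speeds; "effort": joint torques, N m; "tcp_pos": TCP position; "tool_rot": TCP orientation; "contact_force": force on the tool from outside, world axes, zero at the start; "wrist_torque": the same for the moment, N m; "grip_width": finger opening in mm.
Only numpy, scipy, OpenCV 4.12 (cv2) and the standard library are available. Lean on these libraries where they do the work, as an engineer would, in place of code of your own. Each camera call takes 0.05 s, during which the arm holds its last target.

## Working session

There is one attempt and no reset: what is moved stays moved. The work goes in short steps, Python scripts to look and compute and a tool call to move; the robot and the scene stay as the last step left them, time stands still between calls to the robot, and variables do not carry over. Pictures are saved under pics/ and viewed, and the job is handed in when it is done.

Besides the shell and the picture viewer there is one more tool, called after "Emit:" as a command line: name --argument value ..., lists and objects as JSON in quotes. drive_tool: Moves the arm, as the interface text tells. Its arguments: {"type":"object","properties":{"deltas":{"type":"array"},"squeeze":{"type":"number"}},"required":["deltas"]}

```bash
ls; mkdir -p pics; python3 - <<'E'
from station import r
import cv2,numpy as np
print(r.observe())
for n in("scene","top"):
    p,d=r.read_camera(n)
    cv2.imwrite(f"pics/{n}0.png",p[:,:,::-1]); np.savez(f"{n}0.npz",p=p,d=d)
    print(n,r.get_calibration(n))
E
```

```text
pics
{'time_s': 0.0, 'joints': array([-1.27348202e+00,  2.07437824e-01,  1.54297100e+00,  2.42425960e-05,
        1.39351043e+00, -1.50465264e-01]), 'joint_vel': array([ 0.00080113,  0.00019508,  0.00010643, -0.00123722,  0.00110544,
       -0.00135054]), 'effort': array([ 1.32239093e-04, -3.83032572e+01, -2.91595960e+01, -1.11557251e-04,
        1.04620183e-02,  1.45515306e-07]), 'tcp_pos': array([ 248.74777422, -517.58075799,  238.10754695]), 'tool_rot': array([-0.68940619, -0.15781406,  0.68951005, -0.1561721 ]), 'contact_force': array([-0.37830904,  0.44396682, -0.00839489]), 'wrist_torque': array([ 0.00426508,  0.03332011, -0.01013137]), 'grip_width': 84.8637510992394}
scene {'K': array([[563.96335339,   0.        , 324.50957113],
       [  0.        , 563.96335339, 248.49204443],
       [  0.        ,   0.        ,   1.        ]]), 'origin': array([1362.21591282,  -64.41168853, 1388.46396325]), 'rotation': array([0.20152688, 0.18395293, 0.63599555, 0.72184341])}
top {'K': array([[516.79325563,   0.        , 316.69126312],
       [  0.        , 516.79325563, 239.77647626],
       [  0.        ,   0.        ,   1.        ]]), 'origin': array([ 434.0912397 ,   26.4229951 , 1271.45315659]), 'rotation': array([-0.03009091,  0.03704276,  0.70968388, -0.70290195])}
```

View pics/top0.png

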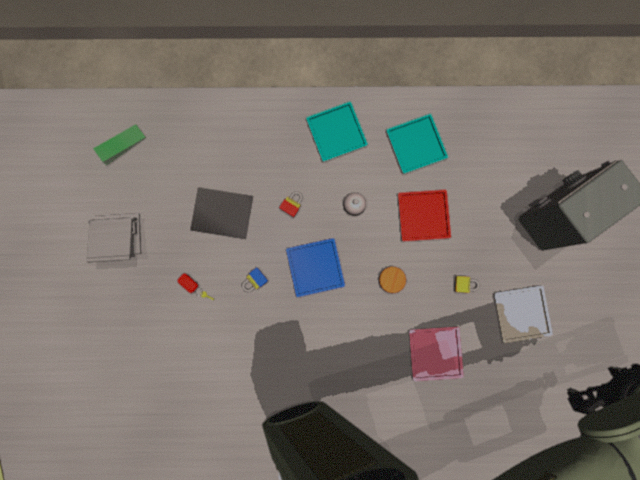

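View pics/scene0.png

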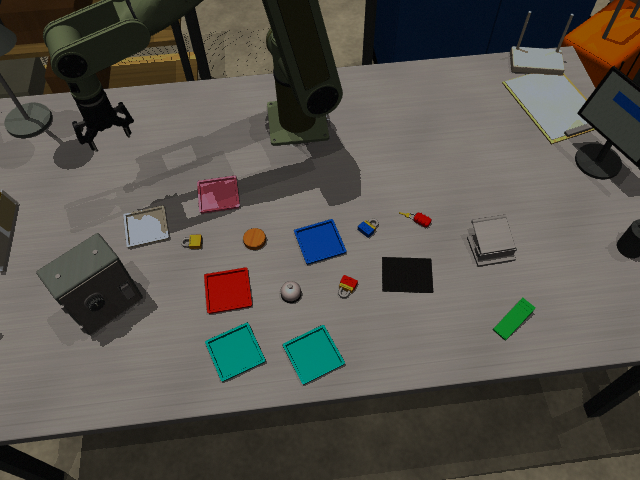

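The top view shows the red tray at (425,216), with a pink look-alike at (435,352). The blue tray is at (316,267), the mat at (222,213), the red lock at (291,205), the blue lock at (257,277), the bell at (354,204) and the plinth at (393,279). Next I'll measure their positions.

```bash
cat > h.py <<'E'
import numpy as np,cv2
from scipy.spatial.transform import Rotation as R
from station import r
CAL={n:r.get_calibration(n) for n in("scene","top")}
def ray(n,uv,z):
    c=CAL[n];K=c["K"];uv=np.atleast_2d(uv).astype(float)
    d=np.c_[(uv[:,0]-K[0,2])/K[0,0],-(uv[:,1]-K[1,2])/K[1,1],-np.ones(len(uv))]
    d=R.from_quat(c["rotation"]).apply(d); o=c["origin"]
    return o+d*((z-o[2])/d[:,2])[:,None]
def proj(n,P):
    c=CAL[n];K=c["K"];q=R.from_quat(c["rotation"]).inv().apply(np.atleast_2d(P)-c["origin"])
    return np.c_[K[0,2]+K[0,0]*q[:,0]/-q[:,2],K[1,2]+K[1,1]*q[:,1]/q[:,2]]
def tri(uvt,uvs):
    A=[];b=[]
    for n,uv in(("top",uvt),("scene",uvs)):
        o=CAL[n]["origin"];d=ray(n,uv,0)[0]-o;d/=np.linalg.norm(d)
        M=np.eye(3)-np.outer(d,d);A.append(M);b.append(M@o)
    return np.linalg.lstsq(np.vstack(A),np.hstack(b),rcond=None)[0]
def blobs(p,lo,hi,amin=15):
    hsv=cv2.cvtColor(p,cv2.COLOR_RGB2HSV)
    if lo[0]>hi[0]: m=cv2.inRange(hsv,(lo[0],)+lo[1:],(180,)+hi[1:])|cv2.inRange(hsv,(0,)+lo[1:],hi)
    else: m=cv2.inRange(hsv,lo,hi)
    n,l,s,c=cv2.connectedComponentsWithStats(m)
    return [(s[i,4],c[i],(l==i).astype(np.uint8)) for i in range(1,n) if s[i,4]>=amin]
COL=dict(red=((174,170,90),(6,255,255)),blue=((105,140,60),(125,255,255)),yellow=((20,130,90),(34,255,255)),brown=((7,120,90),(17,255,255)),black=((0,0,0),(180,90,75)))
E
python3 - <<'E'
from h import *
for n in("top","scene"):
    p=np.load(n+"0.npz")["p"]
    for k,(lo,hi) in COL.items():
        for a,c,m in blobs(p,lo,hi,20 if k!="black" else 400):
            if k=="black" and a>6000: continue
            P=ray(n,c,{"red":12,"blue":12}.get(k,5))[0]
            if P[0]<300: continue
            (cx,cy),wh,ang=cv2.minAreaRect(cv2.findContours(m,0,2)[0][0])
            print(n,k,a,c.round(1),P.round(0),"rect",np.round([cx,cy,*wh,ang],1))
    for (u,v),w in zip(((354,204),(393,279)) if n=="top" else ((290,291),(255,238)),"bp"):
        s=15; cv2.imwrite(f"pics/{n}_{w}.png",cv2.resize(p[v-20:v+20,u-20:u+20,::-1],(480,480),interpolation=cv2.INTER_NEAREST))
a=[np.hstack([cv2.imread(f"pics/{n}_{w}.png") for w in "bp"]) for n in("top",)]
b=[np.hstack([cv2.imread(f"pics/{n}_{w}.png") for w in "bp"]) for n in("scene",)]
cv2.imwrite("pics/crop0.png",cv2.resize(np.vstack([a[0],b[0]]),(600,600)))
E
```

```text
top red 2275 [423.9 215. ] [ 613. -251.   12.] rect [424.1 214.9  47.6  48.5  85.6]
top red 155 [288.7 208. ] [633.  82.  12.] rect [288.7 208.   16.6   9.2  33.7]
top red 212 [187.4 282.8] [452. 328.  12.] rect [187.5 282.8  19.3  11.2  41.2]
top blue 2374 [315.1 267.2] [487.  18.  12.] rect [314.9 267.2  48.9  49.   77. ]
top blue 158 [258.2 276.8] [465. 156.  12.] rect [258.2 276.7  17.    9.2  50.7]
top yellow 47 [292.6 202. ] [649.  72.   5.] rect [292.5 202.1  15.3   3.2  30.3]
top yellow 42 [252.2 281.5] [454. 172.   5.] rect [252.2 281.6  15.6   2.7  51.3]
top yellow 208 [462.2 283.7] [ 443. -342.    5.] rect [462.5 284.   16.   13.   90. ]
top yellow 27 [205.2 294.9] [423. 286.   5.] rect [207.3 294.8  10.6   4.6  12.5]
top brown 541 [392.3 279.3] [ 456. -171.    5.] rect [392.3 279.3  26.2  25.5  45. ]
top black 1152 [362.7  31.3] [1090. -110.    5.] rect [357.   31.1  11.2 152.   89.5]
top black 1682 [544.6  30.2] [1091. -578.    5.] rect [535.5  29.8  11.7 207.   89.6]
top black 729 [48.4 32.5] [1091.  691.    5.] rect [46.5 32.5 11.  93.  90. ]
top black 1121 [210.4  31.
[... 715 characters left out ...]
   3.2   7.1]
scene yellow 28 [370.  224.4] [448. 172.   5.] rect [369.8 224.2  11.6   2.2  36.9]
scene yellow 121 [194.5 240. ] [ 436. -344.    5.] rect [194.5 240.   10.   11.   90. ]
scene yellow 42 [345.7 286. ] [642.  71.   5.] rect [345.8 286.   13.    3.2  23.2]
scene brown 324 [253.6 237. ] [ 448. -173.    5.] rect [253.5 237.   18.   21.   90. ]
scene black 570 [  7.2 238.3] [ 359. -890.    5.] rect [  8.8 232.8  17.7  83.    2.9]
scene black 672 [630.4 241.9] [606. 906.   5.] rect [627.5 240.   42.   23.   90. ]
scene black 4915 [107.2 302.3] [ 609. -582.    5.] rect [ 99.2 293.7  96.2  77.   50.2]
scene black 1755 [406.7 274.6] [629. 246.   5.] rect [407.5 274.5  35.   51.   90. ]
```

View pics/crop0.png

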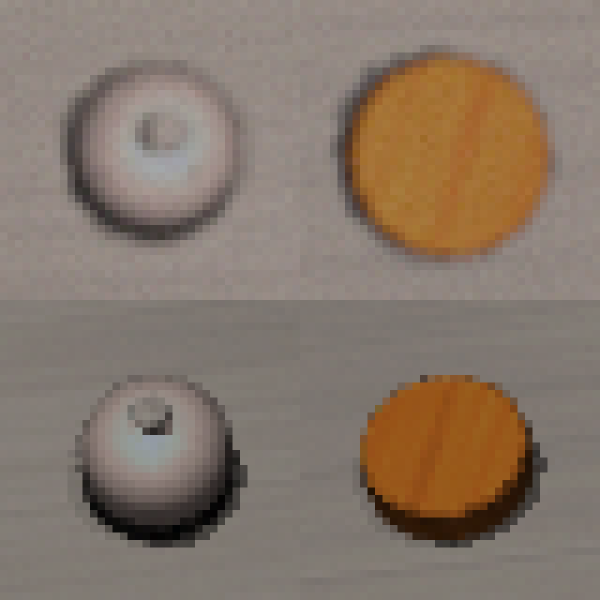

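```bash
cat >> h.py <<'E'
def cloud(n,d):
    c=CAL[n];K=c["K"];v,u=np.mgrid[:480,:640]
    q=np.stack([(u-K[0,2])/K[0,0]*d,-(v-K[1,2])/K[1,1]*d,-d],-1)
    return (R.from_quat(c["rotation"]).apply(q.reshape(-1,3))+c["origin"]).reshape(480,640,3)
E
python3 - <<'E'
from h import *
obj=dict(red=(633,80),blue=(465,157),bell=(630,-82),plinth=(456,-172),punch=(550,500))
for n in("top","scene"):
    f=np.load(n+"0.npz");p,d=f["p"],f["d"];C=cloud(n,d)
    t=C[(np.abs(C[...,0]-540)<40)&(np.abs(C[...,1]+70)<20)&(d>0)]
    print(n,"table z",np.median(t[:,2]).round(2),t[:,2].std().round(2))
    for k,(x,y) in obj.items():
        rr=np.hypot(C[...,0]-x,C[...,1]-y)<(45)
        z=C[...,2]
        for lo,hi in((4,15),(15,24),(24,45),(45,60)):
            s=rr&(z>lo)&(z<hi)
            if s.sum()>8:
                q=C[s];print(k,lo,hi,s.sum(),"med z",np.median(q[:,2]).round(1),"bbox mid",((q[:,:2].max(0)+q[:,:2].min(0))/2).round(1),"size",np.ptp(q[:,:2],axis=0).round(1),"mean",q[:,:2].mean(0).round(1))
    # trays / mat
    hsv=cv2.cvtColor(p,cv2.COLOR_RGB2HSV)
    def quad(m,name,z):
        m=cv2.morphologyEx(m,cv2.MORPH_CLOSE,np.ones((3,3)))
        c=max(cv2.findContours(m,0,2)[0],key=cv2.contourArea)
        W=ray(n,c[:,0],z)[:,:2].astype(np.float32)
        (cx,cy),(w,h),a=cv2.minAreaRect(W)
        b=cv2.boxPoints(((cx,cy),(w,h),a))
        print(n,name,"c",np.round([cx,cy],1),"wh",np.round([w,h],1),"ang",round(a,1), "mom",np.round(W.mean(0),1))
    for k in("red","blue"):
        quad(max(blobs(p,*COL[k],800),key=lambda b:b[0])[2],k,12.6)
    m=((hsv[...,2]<95)).astype(np.uint8)
    g=np.zeros_like(m); (u,v)=(222,213) if n=="top" else (407,274)
    g[v-35:v+35,u-40:u+40]=m[v-35:v+35,u-40:u+40]
    quad(g,"mat",3)
    # padlocks
    for k in("red","blue"):
        cs=[b for b in blobs(p,*COL[k],60) if b[0]<200]
        for a,c,m in cs:
            ys=[b for b in blobs(p,*COL["yellow"],20) if np.hypot(*(b[1]-c))<9]
            if not ys: continue
            M=cv2.morphologyEx(m|ys[0][2],cv2.MORPH_CLOSE,np.ones((3,3)))
            cc=max(cv2.findContours(M,0,2)[0],key=cv2.contourArea)[:,0]
            W=ray(n,cc,14)[:,:2].astype(np.float32)
            (cx,cy),(w,h),an=cv2.minAreaRect(W)
            v=(ray(n,ys[0][1],18)-ray(n,c,20))[0]
            print(n,"lock",k,np.round([cx,cy],1),np.round([w,h],1),"ang",round(an,1),"dir",np.degrees(np.arctan2(v[1],v[0])).round(1))
print("bell tri",tri((354.8,201.1),(289.5,285.4)))
E
```

```text
top table z -0.89 2.48
red 4 15 110 med z 11.1 bbox mid [632.7  78.6] size [86.7 79.3] mean [648.5  69.6]
red 15 24 233 med z 19.1 bbox mid [642.6  79.1] size [59.6 51.7] mean [637.6  79.9]
blue 4 15 105 med z 10.2 bbox mid [463.6 154.7] size [75.7 82.1] mean [448.2 172.5]
blue 15 24 242 med z 19.2 bbox mid [463.3 162.5] size [50.7 55.7] mean [462.5 160.4]
bell 4 15 36 med z 6.6 bbox mid [635.4 -82.2] size [74.9 83.7] mean [626.9 -72.1]
bell 15 24 33 med z 19.9 bbox mid [644.1 -79.9] size [52.7 51.6] mean [633.2 -74.1]
bell 24 45 338 med z 33.9 bbox mid [643.1 -79.5] size [51.5 51.5] mean [641.9 -79.2]
bell 45 60 22 med z 48.5 bbox mid [642.9 -79.1] size [10.2  9.8] mean [643.2 -79.1]
plinth 4 15 62 med z 12.5 bbox mid [ 453.1 -168.8] size [70.7 81.3] mean [ 461.7 -166.9]
plinth 15 24 525 med z 19.1 bbox mid [ 456.4 -167.9] size [63.  63.5] mean [ 456.1 -168.4]
plinth 24 45 17 med z 24.8 bbox mid [ 450.3 -169.9] size [45.6 41.3] mean [ 443.5 -169.1]
punch 4 15 97 med z 9.9 bbox mid [549.4 462.9] size [47.  15.3] mean [548.7 463. ]
punch 45 60 647 med z 55.3 bbox mid [558.7 500. ] siz
[... 1258 characters left out ...]
id [ 457.4 -171.1] size [67.2 63. ] mean [ 459.2 -171.5]
plinth 24 45 25 med z 24.9 bbox mid [ 460.4 -167.8] size [58.8 49.9] mean [ 453.1 -169. ]
punch 4 15 39 med z 9.4 bbox mid [542.5 462.2] size [35.2 12.6] mean [544.9 461.7]
punch 45 60 456 med z 54.6 bbox mid [554.4 500.2] size [80.5 88.6] mean [562.2 500.7]
scene red c [ 614.8 -253.6] wh [121.2 121.4] ang 3.4 mom [ 614.8 -249.5]
scene blue c [489.2  16.5] wh [121.2 121.7] ang 12.0 mom [488.3  17.7]
scene mat c [626.4 247.1] wh [140.6 113. ] ang 80.3 mom [621.1 269.4]
scene lock red [636.4  77.8] [42.8 35.6] ang 57.7 dir -35.9
scene lock blue [461.1 159.1] [42.2 34. ] ang 39.4 dir 126.1
bell tri [643.00050625 -80.50160778  46.26702218]
```

```bash
cat > plan.py <<'E'
# usage: plan.py x y z jawdeg|-  : prints the deltas from the measured pose
import sys; from h import *
o=r.observe();P=o["tcp_pos"];T=R.from_quat(o["tool_rot"]).as_matrix()
psi=np.degrees(np.arctan2(T[1,1],T[0,1]))
print("t",round(o["time_s"],2),"P",P.round(1),"jaw",psi.round(1),"tilt",np.degrees(np.arccos(-T[2,0])).round(2),"j",o["joints"].round(2),"F",o["contact_force"].round(1),"w",round(o["grip_width"],1))
if len(sys.argv)>3:
    t=np.array([float(a) for a in sys.argv[1:4]])
    print("shift cm",(T.T@(t-P)/10).round(2))
    if sys.argv[4:] :
        a=float(sys.argv[4]); a=psi+((a-psi+90)%180-90); c,s=np.cos(np.radians(a)),np.sin(np.radians(a))
        x=np.array([0,0,-1.]);y=np.array([c,s,0]);Rt=np.c_[x,y,np.cross(x,y)]
        print("turn",(np.degrees(R.from_matrix(T.T@Rt).as_rotvec())/5).round(3),"to jaw",round(a,1),"dist",np.linalg.norm(t-P).round())
E
python3 plan.py 457 -169.5 120 90; python3 plan.py 457 -169.5 120 40
```

```text
t 0.1 P [ 248.8 -517.7  238.2] jaw -64.3 tilt 0.12 j [-1.27  0.21  1.54  0.    1.39 -0.15] F [0.9 1.2 1. ] w 84.9
shift cm [ 11.88 -22.34 -33.84]
turn [5.131e+00 1.000e-03 2.400e-02] to jaw -90.0 dist 423.0
t 0.1 P [ 248.8 -517.7  238.2] jaw -64.3 tilt 0.12 j [-1.27  0.21  1.54  0.    1.39 -0.15] F [0.9 1.2 1. ] w 84.9
shift cm [ 11.88 -22.34 -33.84]
turn [1.5131e+01 1.2000e-02 2.2000e-02] to jaw -140.0 dist 423.0
```

Emit:
drive_tool --deltas '[{"x": 11.88,"y": -22.34,"z": -33.84,"grip": 100},{"x": 11.88,"y": -22.34,"z": -33.84},{"x": 11.88,"y": -22.34,"z": -33.84},{"x": 11.88,"y": -22.34,"z": -33.84},{"x": 11.88,"y": -22.34,"z": -33.84},{"x": 11.88,"y": -22.34,"z": -33.84},{"x": 11.88,"y": -22.34,"z": -33.84},{"x": 11.88,"y": -22.34,"z": -33.84}]' --squeeze 30

```text
invalid input at $.deltas[0]: expected keys x, y, z, rx, ry, rz, grip
```

Emit:
drive_tool --deltas '[{"x": 0},{"x": 0},{"x": 0},{"x": 0}]'

```text
invalid input at $.deltas[0]: expected keys x, y, z, rx, ry, rz, grip
```

```bash
python3 plan.py 457 -169.5 40
```

```text
t 0.1 P [ 248.8 -517.7  238.2] jaw -64.3 tilt 0.12 j [-1.27  0.21  1.54  0.    1.39 -0.15] F [0.9 1.2 1. ] w 84.9
shift cm [ 19.88 -22.33 -33.84]
```

All seven keys are needed in each row.

Emit:
drive_tool --deltas '[{"x": 11.9,"y": -22.3,"z": -33.8,"rx": 0,"ry": 0,"rz": 0,"grip": 100},{"x": 11.9,"y": -22.3,"z": -33.8,"rx": 0,"ry": 0,"rz": 0,"grip": 100},{"x": 11.9,"y": -22.3,"z": -33.8,"rx": 0,"ry": 0,"rz": 0,"grip": 100},{"x": 11.9,"y": -22.3,"z": -33.8,"rx": 0,"ry": 0,"rz": 0,"grip": 100},{"x": 11.9,"y": -22.3,"z": -33.8,"rx": 0,"ry": 0,"rz": 0,"grip": 100},{"x": 11.9,"y": -22.3,"z": -33.8,"rx": 0,"ry": 0,"rz": 0,"grip": 100},{"x": 11.9,"y": -22.3,"z": -33.8,"rx": 0,"ry": 0,"rz": 0,"grip": 100},{"x": 11.9,"y": -22.3,"z": -33.8,"rx": 0,"ry": 0,"rz": 0,"grip": 100}]' --squeeze 30

```text
time_s: 0.9
tcp_pos: [446.6, -187.2, 125.8]
tool_rot: [-0.689, -0.157, 0.69, -0.157]
contact_force: [0.3, -0.0, -0.2]
grip_width: 85.5
```

```bash
python3 plan.py 457 -169.5 40
```

```text
t 0.9 P [ 446.6 -187.2  125.8] jaw -64.4 tilt 0.01 j [-0.58  0.14  1.87 -0.    1.13  0.55] F [ 0.3 -0.  -0.2] w 85.5
shift cm [ 8.58 -1.14 -1.7 ]
```

Emit:
drive_tool --deltas '[{"x": 0,"y": 0,"z": 0,"rx": 0,"ry": 0,"rz": 0,"grip": 100},{"x": 0,"y": 0,"z": 0,"rx": 0,"ry": 0,"rz": 0,"grip": 100},{"x": 0,"y": 0,"z": 0,"rx": 0,"ry": 0,"rz": 0,"grip": 100}]'

```text
time_s: 1.2
tcp_pos: [446.1, -190.0, 126.7]
tool_rot: [-0.689, -0.157, 0.69, -0.157]
contact_force: [0.4, -0.0, -0.4]
grip_width: 85.2
```

```bash
python3 plan.py 457 -169.5 40
```

```text
t 1.2 P [ 446.1 -190.   126.7] jaw -64.4 tilt 0.04 j [-0.58  0.14  1.87 -0.    1.13  0.54] F [ 0.4 -0.  -0.4] w 85.2
shift cm [ 8.67 -1.38 -1.87]
```

Emit:
drive_tool --deltas '[{"x": 8.6,"y": -1.4,"z": -1.9,"rx": 0,"ry": 0,"rz": 0,"grip": 100},{"x": 8.6,"y": -1.4,"z": -1.9,"rx": 0,"ry": 0,"rz": 0,"grip": 100},{"x": 8.6,"y": -1.4,"z": -1.9,"rx": 0,"ry": 0,"rz": 0,"grip": 100},{"x": 8.6,"y": -1.4,"z": -1.9,"rx": 0,"ry": 0,"rz": 0,"grip": 100},{"x": 8.6,"y": -1.4,"z": -1.9,"rx": 0,"ry": 0,"rz": 0,"grip": 100}]'

```text
time_s: 1.7
tcp_pos: [458.8, -170.5, 42.8]
tool_rot: [0.691, 0.155, -0.688, 0.158]
contact_force: [0.2, 0.1, 0.9]
grip_width: 85.4
```

```bash
python3 plan.py 457 -169.5 9; python3 - <<'E'
from h import *
for n in("top","scene"):
    p,d=r.read_camera(n); u,v=proj(n,[457,-169.5,30])[0].astype(int)
    cv2.imwrite(f"pics/{n}1.png",cv2.resize(p[v-50:v+50,u-65:u+65,::-1],(780,600),interpolation=cv2.INTER_CUBIC))
E
```

```text
t 1.7 P [ 458.8 -170.5   42.8] jaw -64.4 tilt 0.27 j [-0.53  0.29  1.91 -0.    0.94  0.59] F [0.2 0.1 0.9] w 85.4
shift cm [ 3.38 -0.19  0.13]
```

View pics/scene1.png

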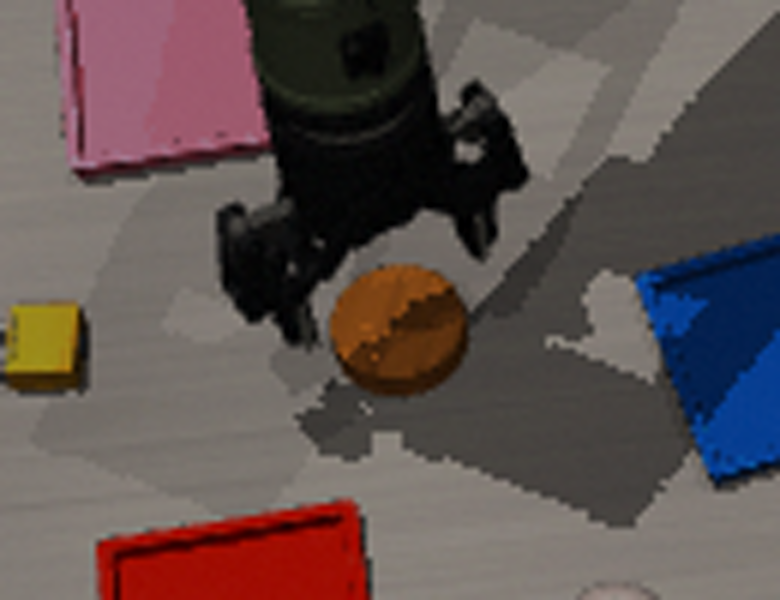

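The fingers straddle the plinth (plinth at crop 400,330, tips at 300,335 and 485,250). I'll descend and close.

Emit:
drive_tool --deltas '[{"x": 1.7,"y": -0.1,"z": 0.1,"rx": 0,"ry": 0,"rz": 0,"grip": 100},{"x": 3.4,"y": -0.2,"z": 0.1,"rx": 0,"ry": 0,"rz": 0,"grip": 100},{"x": 3.4,"y": -0.2,"z": 0.1,"rx": 0,"ry": 0,"rz": 0,"grip": 100},{"x": 3.4,"y": -0.2,"z": 0.1,"rx": 0,"ry": 0,"rz": 0,"grip": 100}]'

```text
time_s: 2.2
tcp_pos: [456.2, -167.5, 7.6]
tool_rot: [0.69, 0.156, -0.689, 0.157]
contact_force: [-0.0, -0.0, -0.0]
grip_width: 85.3
```

```bash
python3 plan.py 457 -169.5 9
```

```text
t 2.2 P [ 456.2 -167.5    7.6] jaw -64.4 tilt 0.1 j [-0.53  0.35  1.92 -0.    0.87  0.59] F [-0. -0. -0.] w 85.3
shift cm [-0.14  0.21  0.01]
```

Emit:
drive_tool --deltas '[{"x": -0.1,"y": 0.2,"z": 0,"rx": 0,"ry": 0,"rz": 0,"grip": 70},{"x": -0.1,"y": 0.2,"z": 0,"rx": 0,"ry": 0,"rz": 0,"grip": 60},{"x": -0.1,"y": 0.2,"z": 0,"rx": 0,"ry": 0,"rz": 0,"grip": 60},{"x": -0.1,"y": 0.2,"z": 0,"rx": 0,"ry": 0,"rz": 0,"grip": 60},{"x": -0.1,"y": 0.2,"z": 0,"rx": 0,"ry": 0,"rz": 0,"grip": 60}]'

```text
time_s: 2.7
tcp_pos: [457.9, -169.8, 9.6]
tool_rot: [0.69, 0.156, -0.689, 0.158]
contact_force: [-2.3, 0.1, 7.9]
grip_width: 64.5
```

```bash
python3 plan.py 457 -169.5 120
```

```text
t 2.7 P [ 457.9 -169.8    9.6] jaw -64.3 tilt 0.2 j [-0.53  0.35  1.92 -0.    0.87  0.59] F [-2.3  0.1  7.9] w 64.5
shift cm [-11.04  -0.03   0.05]
```

Emit:
drive_tool --deltas '[{"x": 0,"y": 0,"z": 0,"rx": 0,"ry": 0,"rz": 0,"grip": 60},{"x": 0,"y": 0,"z": 0,"rx": 0,"ry": 0,"rz": 0,"grip": 60}]'

```text
time_s: 2.9
tcp_pos: [457.8, -169.8, 9.6]
tool_rot: [0.69, 0.156, -0.689, 0.158]
contact_force: [-2.3, -0.4, 6.2]
grip_width: 64.5
```

```bash
python3 plan.py 457 -169.5 120; python3 - <<'E'
from h import *
for n in("top","scene"):
    p,d=r.read_camera(n); u,v=proj(n,[457,-169.5,30])[0].astype(int)
    cv2.imwrite(f"pics/{n}2.png",cv2.resize(p[v-30:v+30,u-40:u+40,::-1],(800,600),interpolation=cv2.INTER_CUBIC))
E
```

```text
t 2.9 P [ 457.8 -169.8    9.6] jaw -64.3 tilt 0.2 j [-0.53  0.35  1.92 -0.    0.87  0.59] F [-2.3 -0.4  6.2] w 64.5
shift cm [-11.04  -0.03   0.04]
```

View pics/scene2.png

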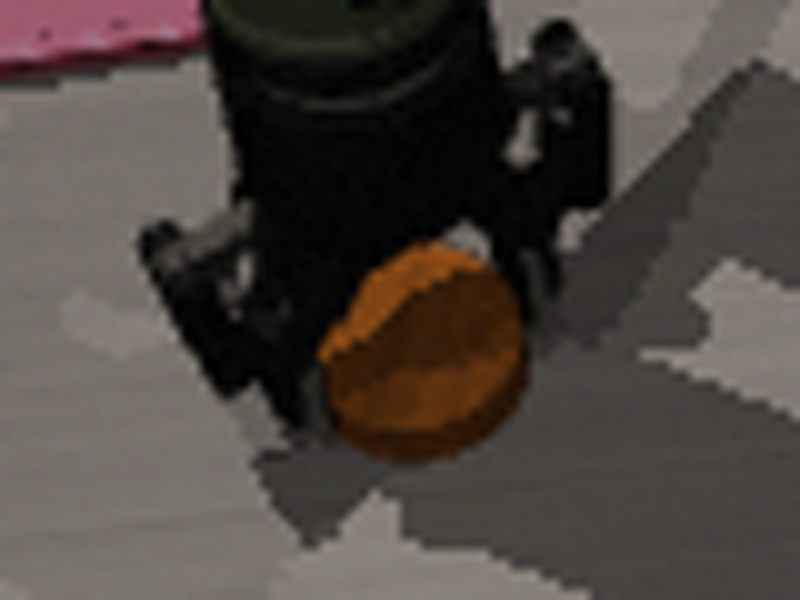

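Emit:
drive_tool --deltas '[{"x": 0,"y": 0,"z": 0,"rx": 0,"ry": 0,"rz": 0,"grip": 100},{"x": 0,"y": 0,"z": 0,"rx": 0,"ry": 0,"rz": 0,"grip": 100},{"x": 0.1,"y": 0,"z": 0,"rx": 0,"ry": 0,"rz": 0,"grip": 100},{"x": 0.2,"y": 0,"z": 0,"rx": 0,"ry": 0,"rz": 0,"grip": 100},{"x": 0.3,"y": 0,"z": 0,"rx": 0,"ry": 0,"rz": 0,"grip": 100},{"x": 0.3,"y": 0,"z": 0,"rx": 0,"ry": 0,"rz": 0,"grip": 100}]'

```text
time_s: 3.6
tcp_pos: [456.1, -168.5, 4.1]
tool_rot: [-0.689, -0.157, 0.69, -0.157]
contact_force: [0.5, -0.0, 0.4]
grip_width: 85.4
```

Emit:
drive_tool --deltas '[{"x": 0.1,"y": 0,"z": 0,"rx": 0,"ry": 0,"rz": 0,"grip": 100},{"x": 0.2,"y": 0,"z": 0,"rx": 0,"ry": 0,"rz": 0,"grip": 100},{"x": 0.2,"y": 0,"z": 0,"rx": 0,"ry": 0,"rz": 0,"grip": 100}]'

```text
time_s: 3.9
tcp_pos: [456.2, -168.6, 2.3]
tool_rot: [-0.689, -0.157, 0.69, -0.157]
contact_force: [-0.6, 0.5, -0.3]
grip_width: 85.4
```

```bash
python3 plan.py 457 -169.5 4.6; python3 - <<'E'
from h import *
for n in("scene",):
    p,d=r.read_camera(n); u,v=proj(n,[457,-169.5,30])[0].astype(int)
    cv2.imwrite(f"pics/{n}3.png",cv2.resize(p[v-30:v+30,u-40:u+40,::-1],(800,600),interpolation=cv2.INTER_CUBIC))
E
```

```text
t 3.9 P [ 456.2 -168.6    2.3] jaw -64.3 tilt 0.02 j [-0.53  0.36  1.92 -0.    0.86  0.59] F [-0.6  0.5 -0.3] w 85.4
shift cm [-0.23  0.12 -0.03]
```

View pics/scene3.png

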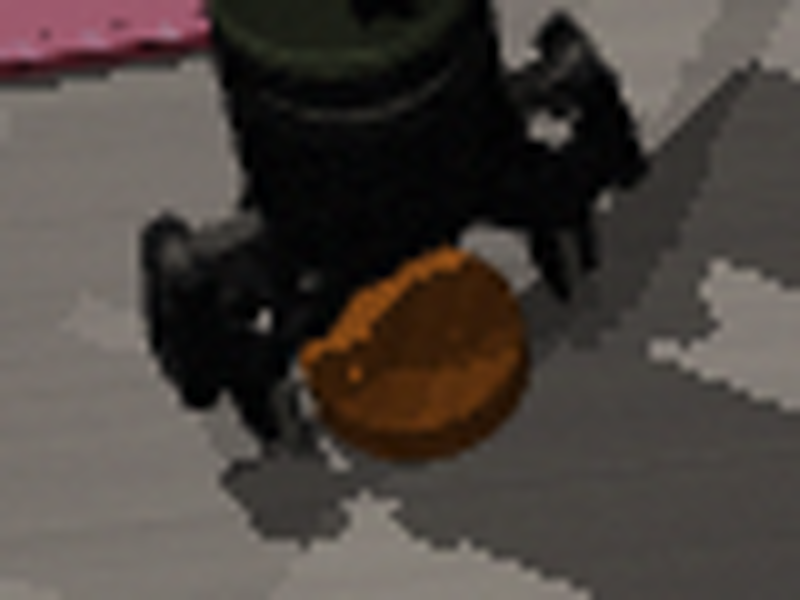

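Emit:
drive_tool --deltas '[{"x": 0,"y": 0,"z": 0,"rx": 0,"ry": 0,"rz": 0,"grip": 80},{"x": 0,"y": 0,"z": 0,"rx": 0,"ry": 0,"rz": 0,"grip": 60},{"x": 0,"y": 0,"z": 0,"rx": 0,"ry": 0,"rz": 0,"grip": 60},{"x": 0,"y": 0,"z": 0,"rx": 0,"ry": 0,"rz": 0,"grip": 60},{"x": 0,"y": 0,"z": 0,"rx": 0,"ry": 0,"rz": 0,"grip": 60}]'

```text
time_s: 4.45
tcp_pos: [456.5, -168.8, 3.0]
tool_rot: [0.69, 0.157, -0.689, 0.157]
contact_force: [-0.4, 1.4, 5.3]
grip_width: 64.8
```

```bash
python3 plan.py 457 -169.5 60
```

```text
t 4.45 P [ 456.5 -168.8    3. ] jaw -64.3 tilt 0.02 j [-0.53  0.36  1.92 -0.    0.86  0.59] F [-0.4  1.4  5.3] w 64.8
shift cm [-5.7   0.09 -0.01]
```

Emit:
drive_tool --deltas '[{"x": -0.5,"y": 0,"z": 0,"rx": 0,"ry": 0,"rz": 0,"grip": 60},{"x": -1.5,"y": 0,"z": 0,"rx": 0,"ry": 0,"rz": 0,"grip": 60},{"x": -3,"y": 0,"z": 0,"rx": 0,"ry": 0,"rz": 0,"grip": 60},{"x": -5,"y": 0,"z": 0,"rx": 0,"ry": 0,"rz": 0,"grip": 60},{"x": -8,"y": 0,"z": 0,"rx": 0,"ry": 0,"rz": 0,"grip": 60},{"x": -8,"y": 0,"z": 0,"rx": 0,"ry": 0,"rz": 0,"grip": 60},{"x": -8,"y": 0,"z": 0,"rx": 0,"ry": 0,"rz": 0,"grip": 60}]'

```text
time_s: 5.15
tcp_pos: [457.0, -169.0, 83.5]
tool_rot: [0.69, 0.156, -0.689, 0.158]
contact_force: [-0.4, -0.1, 0.0]
grip_width: 64.7
```

```bash
python3 plan.py 625 247.5 80 ; python3 - <<'E'
from h import *
for n in("scene","top"):
    p,d=r.read_camera(n); u,v=proj(n,[457,-169.5,80])[0].astype(int)
    cv2.imwrite(f"pics/{n}4.png",cv2.resize(p[v-30:v+30,u-40:u+40,::-1],(600,450),interpolation=cv2.INTER_CUBIC))
cv2.imwrite("pics/4.png",cv2.resize(np.hstack([cv2.imread("pics/scene4.png"),cv2.imread("pics/top4.png")]),(800,300)))
E
```

```text
t 5.15 P [ 457.  -169.    83.5] jaw -64.3 tilt 0.14 j [-0.53  0.21  1.89  0.    1.03  0.59] F [-0.4 -0.1  0. ] w 64.7
shift cm [  0.33 -30.27 -33.18]
```

View pics/4.png

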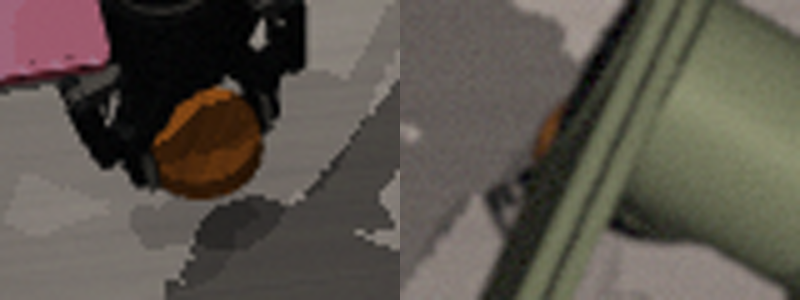

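The plinth is held level under the pads (scene crop 210,140), so I'll carry it to the mat.

Emit:
drive_tool --deltas '[{"x": 0,"y": -30.3,"z": -33.2,"rx": 0,"ry": 0,"rz": 0,"grip": 60},{"x": 0,"y": -30.3,"z": -33.2,"rx": 0,"ry": 0,"rz": 0,"grip": 60},{"x": 0,"y": -30.3,"z": -33.2,"rx": 0,"ry": 0,"rz": 0,"grip": 60},{"x": 0,"y": -30.3,"z": -33.2,"rx": 0,"ry": 0,"rz": 0,"grip": 60},{"x": 0,"y": -30.3,"z": -33.2,"rx": 0,"ry": 0,"rz": 0,"grip": 60},{"x": 0,"y": -30.3,"z": -33.2,"rx": 0,"ry": 0,"rz": 0,"grip": 60},{"x": 0,"y": -30.3,"z": -33.2,"rx": 0,"ry": 0,"rz": 0,"grip": 60},{"x": 0,"y": -30.3,"z": -33.2,"rx": 0,"ry": 0,"rz": 0,"grip": 60}]'

```text
time_s: 6.05
tcp_pos: [605.0, 204.1, 80.3]
tool_rot: [-0.688, -0.157, 0.691, -0.157]
contact_force: [0.8, -0.9, -1.0]
grip_width: 65.0
```

```bash
python3 plan.py 625 247.5 40 ; python3 - <<'E'
E
```

```text
t 6.05 P [605.  204.1  80.3] jaw -64.3 tilt 0.21 j [ 0.19  0.5   1.5  -0.    1.15  1.31] F [ 0.8 -0.9 -1. ] w 65.0
shift cm [ 4.02 -3.04 -3.7 ]
```

Emit:
drive_tool --deltas '[{"x": 0,"y": -3,"z": -3.7,"rx": 0,"ry": 0,"rz": 0,"grip": 60},{"x": 4,"y": -3,"z": -3.7,"rx": 0,"ry": 0,"rz": 0,"grip": 60},{"x": 4,"y": -3,"z": -3.7,"rx": 0,"ry": 0,"rz": 0,"grip": 60},{"x": 4,"y": -3,"z": -3.7,"rx": 0,"ry": 0,"rz": 0,"grip": 60},{"x": 4,"y": -3,"z": -3.7,"rx": 0,"ry": 0,"rz": 0,"grip": 60}]'

```text
time_s: 6.55
tcp_pos: [626.3, 244.5, 42.7]
tool_rot: [-0.689, -0.157, 0.69, -0.157]
contact_force: [-0.2, 0.1, 0.0]
grip_width: 65.1
```

```bash
python3 plan.py 625 247.5 12 ; python3 - <<'E'
from h import *
r.get_calibration("top")
for n in("scene","top"):
    p,d=r.read_camera(n); u,v=proj(n,[625,247.5,30])[0].astype(int)
    cv2.imwrite(f"pics/{n}5.png",cv2.resize(p[v-38:v+38,u-50:u+50,::-1],(600,450),interpolation=cv2.INTER_CUBIC))
cv2.imwrite("pics/5.png",cv2.resize(np.hstack([cv2.imread("pics/scene5.png"),cv2.imread("pics/top5.png")]),(800,300)))
E
```

```text
t 6.55 P [626.3 244.5  42.7] jaw -64.4 tilt 0.02 j [ 0.24  0.61  1.42 -0.    1.11  1.37] F [-0.2  0.1  0. ] w 65.1
shift cm [ 3.07 -0.32 -0.01]
```

View pics/5.png

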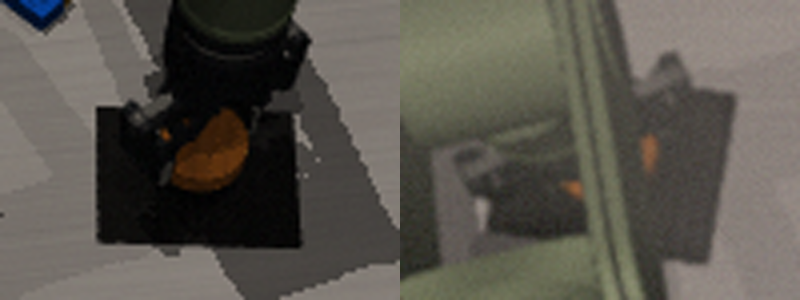

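Emit:
drive_tool --deltas '[{"x": 1.5,"y": -0.3,"z": 0,"rx": 0,"ry": 0,"rz": 0,"grip": 60},{"x": 2.8,"y": -0.3,"z": 0,"rx": 0,"ry": 0,"rz": 0,"grip": 60},{"x": 3.2,"y": -0.3,"z": 0,"rx": 0,"ry": 0,"rz": 0,"grip": 60},{"x": 3.2,"y": -0.3,"z": 0,"rx": 0,"ry": 0,"rz": 0,"grip": 60},{"x": 3.2,"y": -0.3,"z": 0,"rx": 0,"ry": 0,"rz": 0,"grip": 60}]'

```text
time_s: 7.15
tcp_pos: [624.9, 248.0, 10.1]
tool_rot: [-0.689, -0.157, 0.69, -0.157]
contact_force: [-0.4, -0.2, -1.2]
grip_width: 64.9
```

```bash
python3 plan.py 625 247.5 5.5 ; python3 - <<'E'
from h import *
p,d=r.read_camera("scene")
m=max(blobs(p,(7,120,50),(17,255,255),50),key=lambda b:b[0])
m=[b for b in blobs(p,(5,120,40),(19,255,255),50) if 380<b[1][0]<430 and 250<b[1][1]<300]
for b in m: print(b[0],b[1],ray("scene",b[1],20),"rim px",proj("scene",[[625,247.5,22],[625,247.5,30]]).round(1))
E
```

```text
t 7.15 P [624.9 248.   10.1] jaw -64.3 tilt 0.03 j [ 0.25  0.65  1.43 -0.    1.06  1.37] F [-0.4 -0.2 -1.2] w 64.9
shift cm [0.46 0.05 0.01]
242 [410.61570248 273.99173554] [[636.13619135 253.40161672  20.        ]] rim px [[407.8 270.4]
 [408.1 269. ]]
```

Emit:
drive_tool --deltas '[{"x": 0.1,"y": 0,"z": 0,"rx": 0,"ry": 0,"rz": 0,"grip": 60},{"x": 0.2,"y": 0,"z": 0,"rx": 0,"ry": 0,"rz": 0,"grip": 60},{"x": 0.3,"y": 0,"z": 0,"rx": 0,"ry": 0,"rz": 0,"grip": 60},{"x": 0.3,"y": 0,"z": 0,"rx": 0,"ry": 0,"rz": 0,"grip": 60},{"x": 0.3,"y": 0,"z": 0,"rx": 0,"ry": 0,"rz": 0,"grip": 60}]'

```text
time_s: 7.7
tcp_pos: [625.0, 248.1, 7.5]
tool_rot: [-0.689, -0.157, 0.689, -0.157]
contact_force: [-0.4, 0.2, -0.6]
grip_width: 64.9
```

Emit:
drive_tool --deltas '[{"x": 0.1,"y": 0,"z": 0,"rx": 0,"ry": 0,"rz": 0,"grip": 60},{"x": 0.1,"y": 0,"z": 0,"rx": 0,"ry": 0,"rz": 0,"grip": 60},{"x": 0.1,"y": 0,"z": 0,"rx": 0,"ry": 0,"rz": 0,"grip": 60}]'

```text
time_s: 8.0
tcp_pos: [624.9, 248.0, 6.5]
tool_rot: [-0.689, -0.157, 0.69, -0.157]
contact_force: [0.1, 0.3, 0.7]
grip_width: 64.5
```

Emit:
drive_tool --deltas '[{"x": 0.05,"y": 0,"z": 0,"rx": 0,"ry": 0,"rz": 0,"grip": 60},{"x": 0.1,"y": 0,"z": 0,"rx": 0,"ry": 0,"rz": 0,"grip": 60},{"x": 0.1,"y": 0,"z": 0,"rx": 0,"ry": 0,"rz": 0,"grip": 60}]'

```text
time_s: 8.3
tcp_pos: [625.1, 248.1, 6.1]
tool_rot: [0.689, 0.157, -0.689, 0.157]
contact_force: [-2.3, -0.8, 4.3]
grip_width: 64.6
```

Contact at 4 N, so I'll release and rise.

Emit:
drive_tool --deltas '[{"x": 0,"y": 0,"z": 0,"rx": 0,"ry": 0,"rz": 0,"grip": 85},{"x": 0,"y": 0,"z": 0,"rx": 0,"ry": 0,"rz": 0,"grip": 100},{"x": 0,"y": 0,"z": 0,"rx": 0,"ry": 0,"rz": 0,"grip": 100},{"x": -1,"y": 0,"z": 0,"rx": 0,"ry": 0,"rz": 0,"grip": 100},{"x": -4,"y": 0,"z": 0,"rx": 0,"ry": 0,"rz": 0,"grip": 100},{"x": -8,"y": 0,"z": 0,"rx": 0,"ry": 0,"rz": 0,"grip": 100},{"x": -10,"y": 0,"z": 0,"rx": 0,"ry": 0,"rz": 0,"grip": 100}]'

```text
time_s: 9.0
tcp_pos: [627.3, 248.7, 110.2]
tool_rot: [0.692, 0.157, -0.687, 0.157]
contact_force: [-0.1, 0.3, 0.0]
grip_width: 85.7
```

```bash
python3 plan.py 644 -80.5 110 90; python3 plan.py 644 -80.5 110 20
```

```text
t 9.0 P [627.3 248.7 110.2] jaw -64.3 tilt 0.37 j [0.25 0.53 1.39 0.   1.22 1.37] F [-0.1  0.3  0. ] w 85.7
shift cm [-2.000e-02  3.039e+01  1.275e+01]
turn [ 5.132e+00 -7.500e-02  2.000e-03] to jaw -90.0 dist 330.0
t 9.0 P [627.3 248.7 110.2] jaw -64.3 tilt 0.37 j [0.25 0.53 1.39 0.   1.22 1.37] F [-0.1  0.3  0. ] w 85.7
shift cm [-2.000e-02  3.039e+01  1.275e+01]
turn [-16.868  -0.048  -0.065] to jaw 20.0 dist 330.0
```

Emit:
drive_tool --deltas '[{"x": 0,"y": 30.4,"z": 12.75,"rx": 0,"ry": 0,"rz": 0,"grip": 100},{"x": 0,"y": 30.4,"z": 12.75,"rx": 0,"ry": 0,"rz": 0,"grip": 100},{"x": 0,"y": 30.4,"z": 12.75,"rx": 0,"ry": 0,"rz": 0,"grip": 100},{"x": 0,"y": 30.4,"z": 12.75,"rx": 0,"ry": 0,"rz": 0,"grip": 100},{"x": 0,"y": 30.4,"z": 12.75,"rx": 0,"ry": 0,"rz": 0,"grip": 100},{"x": 0,"y": 30.4,"z": 12.75,"rx": 0,"ry": 0,"rz": 0,"grip": 100},{"x": 0,"y": 30.4,"z": 12.75,"rx": 0,"ry": 0,"rz": 0,"grip": 100},{"x": 0,"y": 30.4,"z": 12.75,"rx": 0,"ry": 0,"rz": 0,"grip": 100}]'

```text
time_s: 9.8
tcp_pos: [642.3, -86.3, 106.6]
tool_rot: [0.69, 0.154, -0.689, 0.156]
contact_force: [0.4, 0.0, 0.5]
grip_width: 85.4
```

```bash
python3 plan.py 644 -80.5 70 ; python3 - <<'E'
from h import *
for n in("top","scene"):
    p,d=r.read_camera(n)
    C=cloud(n,d)
    rr=np.hypot(C[...,0]-625,C[...,1]-248)<45; z=C[...,2]; hsv=cv2.cvtColor(p,cv2.COLOR_RGB2HSV)
    s=rr&(z>14)&(z<30)&(hsv[...,1]>110); q=C[s]
    print(n,s.sum(),np.median(q[:,2]),"bbox mid",((q[:,:2].max(0)+q[:,:2].min(0))/2).round(1),np.ptp(q[:,:2],axis=0).round(1),"mean",q[:,:2].mean(0).round(1))
    u,v=proj(n,[625,247.5,30])[0].astype(int)
    cv2.imwrite(f"pics/{n}6.png",cv2.resize(p[v-38:v+38,u-50:u+50,::-1],(600,450),interpolation=cv2.INTER_CUBIC))
cv2.imwrite("pics/6.png",cv2.resize(np.hstack([cv2.imread("pics/scene6.png"),cv2.imread("pics/top6.png")]),(800,300)))
E
```

```text
t 9.8 P [642.3 -86.3 106.6] jaw -64.7 tilt 0.16 j [-0.27  0.48  1.46 -0.    1.19  0.86] F [0.4 0.  0.5] w 85.4
shift cm [ 3.66 -0.46 -0.4 ]
top 533 22.229582586861852 bbox mid [623.  248.5] [63.7 63.8] mean [622.8 247.9]
scene 398 21.82357644340368 bbox mid [625.4 246.4] [66.8 65.3] mean [627.  245.7]
```

View pics/6.png

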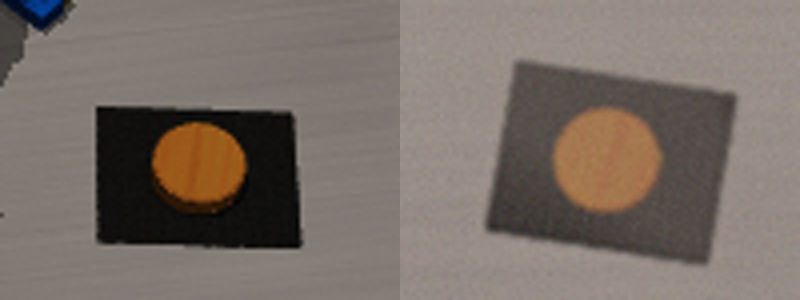

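The plinth sits centred on the mat: both cameras agree within about 1.5 mm, and the crop shows even margins. Next is the bell.

Emit:
drive_tool --deltas '[{"x": 2.2,"y": -0.4,"z": -0.4,"rx": 0.07,"ry": 0,"rz": 0,"grip": 100},{"x": 3.6,"y": -0.5,"z": -0.4,"rx": 0.07,"ry": 0,"rz": 0,"grip": 100},{"x": 3.6,"y": -0.5,"z": -0.4,"rx": 0.07,"ry": 0,"rz": 0,"grip": 100},{"x": 3.6,"y": -0.5,"z": -0.4,"rx": 0.07,"ry": 0,"rz": 0,"grip": 100}]'

```text
time_s: 10.3
tcp_pos: [642.6, -73.7, 68.9]
tool_rot: [-0.689, -0.156, 0.69, -0.155]
contact_force: [0.2, 0.9, 0.8]
grip_width: 85.4
```

```bash
python3 plan.py 644.5 -80.2 14
```

```text
t 10.3 P [642.6 -73.7  68.9] jaw -64.6 tilt 0.1 j [-0.25  0.53  1.48  0.    1.13  0.88] F [0.2 0.9 0.8] w 85.4
shift cm [5.49 0.68 0.1 ]
```

Emit:
drive_tool --deltas '[{"x": 0,"y": 0.68,"z": 0.1,"rx": 0,"ry": 0,"rz": 0,"grip": 100},{"x": 0,"y": 0.68,"z": 0.1,"rx": 0,"ry": 0,"rz": 0,"grip": 100},{"x": 0,"y": 0.68,"z": 0.1,"rx": 0,"ry": 0,"rz": 0,"grip": 100}]'

```text
time_s: 10.6
tcp_pos: [645.9, -82.1, 70.5]
tool_rot: [0.691, 0.154, -0.689, 0.155]
contact_force: [-0.6, 0.3, -0.3]
grip_width: 85.4
```

```bash
python3 plan.py 644.5 -80.2 14
```

```text
t 10.6 P [645.9 -82.1  70.5] jaw -64.7 tilt 0.1 j [-0.26  0.53  1.47  0.    1.13  0.87] F [-0.6  0.3 -0.3] w 85.4
shift cm [ 5.65 -0.23  0.05]
```

Emit:
drive_tool --deltas '[{"x": 1.5,"y": -0.2,"z": 0,"rx": 0,"ry": 0,"rz": 0,"grip": 100},{"x": 3,"y": -0.2,"z": 0,"rx": 0,"ry": 0,"rz": 0,"grip": 100},{"x": 4.5,"y": -0.2,"z": 0,"rx": 0,"ry": 0,"rz": 0,"grip": 100},{"x": 5.6,"y": -0.2,"z": 0,"rx": 0,"ry": 0,"rz": 0,"grip": 100},{"x": 5.6,"y": -0.2,"z": 0,"rx": 0,"ry": 0,"rz": 0,"grip": 100},{"x": 5.6,"y": -0.2,"z": 0,"rx": 0,"ry": 0,"rz": 0,"grip": 100}]'

```text
time_s: 11.2
tcp_pos: [643.9, -79.6, 12.6]
tool_rot: [-0.69, -0.155, 0.69, -0.155]
contact_force: [0.4, 0.6, 0.4]
grip_width: 85.2
```

```bash
python3 plan.py 644.5 -80.2 13;python3 - <<'E'
from h import *
for n in("scene","top"):
    p,d=r.read_camera(n); u,v=proj(n,[644,-80,30])[0].astype(int)
    cv2.imwrite(f"pics/{n}7.png",cv2.resize(p[v-30:v+30,u-40:u+40,::-1],(600,450),interpolation=cv2.INTER_CUBIC))
cv2.imwrite("pics/7.png",cv2.resize(np.hstack([cv2.imread("pics/scene7.png"),cv2.imread("pics/top7.png")]),(800,300)))
E
```

```text
t 11.2 P [643.9 -79.6  12.6] jaw -64.7 tilt 0.07 j [-0.26  0.61  1.49  0.    1.04  0.87] F [0.4 0.6 0.4] w 85.2
shift cm [-0.04  0.08 -0.03]
```

View pics/7.png

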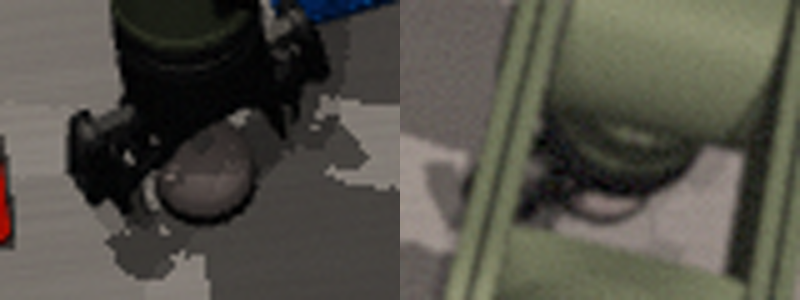

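Emit:
drive_tool --deltas '[{"x": 0,"y": 0.05,"z": 0,"rx": 0,"ry": 0,"rz": 0,"grip": 80},{"x": 0,"y": 0.05,"z": 0,"rx": 0,"ry": 0,"rz": 0,"grip": 70},{"x": 0,"y": 0.05,"z": 0,"rx": 0,"ry": 0,"rz": 0,"grip": 62},{"x": 0,"y": 0.05,"z": 0,"rx": 0,"ry": 0,"rz": 0,"grip": 50},{"x": 0,"y": 0.05,"z": 0,"rx": 0,"ry": 0,"rz": 0,"grip": 50},{"x": 0,"y": 0.05,"z": 0,"rx": 0,"ry": 0,"rz": 0,"grip": 50}]'

```text
time_s: 11.9
tcp_pos: [645.2, -80.4, 14.6]
tool_rot: [0.69, 0.155, -0.689, 0.155]
contact_force: [0.2, 0.3, 5.0]
grip_width: 53.3
```

Emit:
drive_tool --deltas '[{"x": -0.3,"y": 0,"z": 0,"rx": 0,"ry": 0,"rz": 0,"grip": 50},{"x": -0.8,"y": 0,"z": 0,"rx": 0,"ry": 0,"rz": 0,"grip": 50},{"x": -1.5,"y": 0,"z": 0,"rx": 0,"ry": 0,"rz": 0,"grip": 50},{"x": -1.5,"y": 0,"z": 0,"rx": 0,"ry": 0,"rz": 0,"grip": 50}]'

```text
time_s: 12.3
tcp_pos: [645.3, -80.3, 29.6]
tool_rot: [0.691, 0.155, -0.689, 0.155]
contact_force: [-0.3, -0.7, -1.0]
grip_width: 53.7
```

```bash
python3 plan.py 625 248 100;python3 - <<'E'
from h import *
for n in("scene","top"):
    p,d=r.read_camera(n); u,v=proj(n,[644,-80,30])[0].astype(int)
    cv2.imwrite(f"pics/{n}8.png",cv2.resize(p[v-30:v+30,u-40:u+40,::-1],(600,450),interpolation=cv2.INTER_CUBIC))
cv2.imwrite("pics/8.png",cv2.resize(np.hstack([cv2.imread("pics/scene8.png"),cv2.imread("pics/top8.png")]),(800,300)))
E
```

```text
t 12.3 P [645.3 -80.3  29.6] jaw -64.7 tilt 0.12 j [-0.26  0.59  1.49  0.    1.06  0.87] F [-0.3 -0.7 -1. ] w 53.7
shift cm [ -7.06 -30.54 -12.21]
```

View pics/8.png

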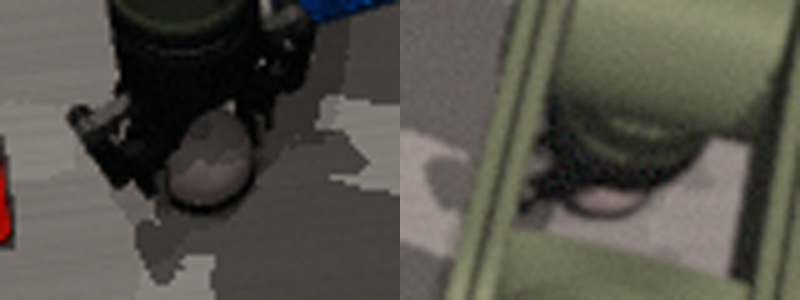

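The bell is held upright at 53.7 mm on the dome and clear of the counter, so I'll carry it over.

Emit:
drive_tool --deltas '[{"x": -3,"y": 0,"z": 0,"rx": 0,"ry": 0,"rz": 0,"grip": 50},{"x": -7,"y": -3,"z": -1.2,"rx": 0,"ry": 0,"rz": 0,"grip": 50},{"x": -7,"y": -7,"z": -2.8,"rx": 0,"ry": 0,"rz": 0,"grip": 50},{"x": -7,"y": -11,"z": -4.4,"rx": 0,"ry": 0,"rz": 0,"grip": 50},{"x": -7,"y": -15,"z": -6,"rx": 0,"ry": 0,"rz": 0,"grip": 50},{"x": -7,"y": -19,"z": -7.6,"rx": 0,"ry": 0,"rz": 0,"grip": 50},{"x": -7,"y": -23,"z": -9.2,"rx": 0,"ry": 0,"rz": 0,"grip": 50},{"x": -7,"y": -27,"z": -10.8,"rx": 0,"ry": 0,"rz": 0,"grip": 50}]'

```text
time_s: 13.2
tcp_pos: [626.1, 211.7, 98.2]
tool_rot: [-0.69, -0.155, 0.69, -0.155]
contact_force: [0.3, -0.0, -0.9]
grip_width: 53.4
```

Emit:
drive_tool --deltas '[{"x": 0,"y": -2,"z": -0.8,"rx": 0,"ry": 0,"rz": 0,"grip": 50},{"x": 0,"y": -3.3,"z": -1.3,"rx": 0,"ry": 0,"rz": 0,"grip": 50},{"x": 0,"y": -3.3,"z": -1.3,"rx": 0,"ry": 0,"rz": 0,"grip": 50},{"x": 0,"y": -3.3,"z": -1.3,"rx": 0,"ry": 0,"rz": 0,"grip": 50},{"x": 0,"y": -3.3,"z": -1.3,"rx": 0,"ry": 0,"rz": 0,"grip": 50}]'

```text
time_s: 13.7
tcp_pos: [624.6, 243.8, 98.3]
tool_rot: [-0.69, -0.154, 0.69, -0.154]
contact_force: [0.4, -0.1, -1.5]
grip_width: 53.6
```

```bash
python3 plan.py 625 248 50 -64.4
```

```text
t 13.7 P [624.6 243.8  98.3] jaw -64.8 tilt 0.04 j [ 0.24  0.54  1.4  -0.    1.2   1.37] F [ 0.4 -0.1 -1.5] w 53.6
shift cm [ 4.83 -0.37 -0.21]
turn [-0.08   0.007 -0.005] to jaw -64.4 dist 49.0
```

Emit:
drive_tool --deltas '[{"x": 1,"y": -0.4,"z": -0.2,"rx": 0,"ry": 0,"rz": 0,"grip": 50},{"x": 2.5,"y": -0.4,"z": -0.2,"rx": 0,"ry": 0,"rz": 0,"grip": 50},{"x": 4,"y": -0.4,"z": -0.2,"rx": 0,"ry": 0,"rz": 0,"grip": 50},{"x": 4.8,"y": -0.4,"z": -0.2,"rx": 0,"ry": 0,"rz": 0,"grip": 50},{"x": 4.8,"y": -0.4,"z": -0.2,"rx": 0,"ry": 0,"rz": 0,"grip": 50},{"x": 4.8,"y": -0.4,"z": -0.2,"rx": 0,"ry": 0,"rz": 0,"grip": 50}]'

```text
time_s: 14.3
tcp_pos: [624.2, 249.9, 49.9]
tool_rot: [-0.69, -0.155, 0.69, -0.155]
contact_force: [0.7, -0.7, -0.8]
grip_width: 53.3
```

```bash
python3 plan.py 625 248.1 39
```

```text
t 14.3 P [624.2 249.9  49.9] jaw -64.7 tilt 0.05 j [ 0.25  0.6   1.42 -0.    1.13  1.38] F [ 0.7 -0.7 -0.8] w 53.3
shift cm [1.09 0.19 0.  ]
```

Emit:
drive_tool --deltas '[{"x": 0.4,"y": 0.2,"z": 0,"rx": 0,"ry": 0,"rz": 0,"grip": 50},{"x": 0.7,"y": 0.2,"z": 0,"rx": 0,"ry": 0,"rz": 0,"grip": 50},{"x": 0.9,"y": 0.2,"z": 0,"rx": 0,"ry": 0,"rz": 0,"grip": 50},{"x": 0.9,"y": 0.2,"z": 0,"rx": 0,"ry": 0,"rz": 0,"grip": 50},{"x": 0.9,"y": 0.2,"z": 0,"rx": 0,"ry": 0,"rz": 0,"grip": 50}]'

```text
time_s: 14.8
tcp_pos: [625.3, 248.2, 41.6]
tool_rot: [0.69, 0.155, -0.69, 0.155]
contact_force: [-0.2, 0.6, -2.1]
grip_width: 53.3
```

```bash
python3 plan.py 625 248.1 38;python3 - <<'E'
from h import *
for n in("scene","top"):
    p,d=r.read_camera(n); u,v=proj(n,[625,248,40])[0].astype(int)
    cv2.imwrite(f"pics/{n}9.png",cv2.resize(p[v-30:v+30,u-40:u+40,::-1],(600,450),interpolation=cv2.INTER_CUBIC))
cv2.imwrite("pics/9.png",cv2.resize(np.hstack([cv2.imread("pics/scene9.png"),cv2.imread("pics/top9.png")]),(800,300)))
E
```

```text
t 14.8 P [625.3 248.2  41.6] jaw -64.7 tilt 0.0 j [0.25 0.61 1.42 0.   1.11 1.38] F [-0.2  0.6 -2.1] w 53.3
shift cm [ 0.36 -0.    0.03]
```

View pics/9.png

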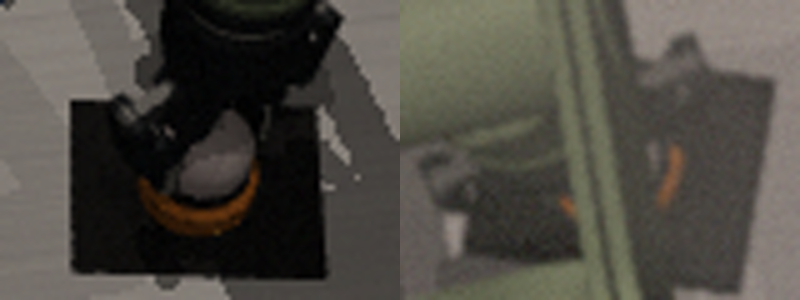

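The bell hovers centred over the plinth. I'll lower it in small steps.

Emit:
drive_tool --deltas '[{"x": 0.1,"y": 0,"z": 0,"rx": 0,"ry": 0,"rz": 0,"grip": 50},{"x": 0.2,"y": 0,"z": 0,"rx": 0,"ry": 0,"rz": 0,"grip": 50},{"x": 0.25,"y": 0,"z": 0,"rx": 0,"ry": 0,"rz": 0,"grip": 50},{"x": 0.25,"y": 0,"z": 0,"rx": 0,"ry": 0,"rz": 0,"grip": 50}]'

```text
time_s: 15.3
tcp_pos: [625.2, 248.1, 38.8]
tool_rot: [-0.69, -0.155, 0.69, -0.155]
contact_force: [0.4, -0.9, -1.5]
grip_width: 53.3
```

Emit:
drive_tool --deltas '[{"x": 0.05,"y": 0,"z": 0,"rx": 0,"ry": 0,"rz": 0,"grip": 50},{"x": 0.1,"y": 0,"z": 0,"rx": 0,"ry": 0,"rz": 0,"grip": 50},{"x": 0.1,"y": 0,"z": 0,"rx": 0,"ry": 0,"rz": 0,"grip": 50}]'

```text
time_s: 15.6
tcp_pos: [625.2, 248.1, 37.9]
tool_rot: [-0.69, -0.155, 0.69, -0.155]
contact_force: [-0.1, -0.1, -1.5]
grip_width: 53.2
```

Emit:
drive_tool --deltas '[{"x": 0.05,"y": 0,"z": 0,"rx": 0,"ry": 0,"rz": 0,"grip": 50},{"x": 0.05,"y": 0,"z": 0,"rx": 0,"ry": 0,"rz": 0,"grip": 50},{"x": 0.05,"y": 0,"z": 0,"rx": 0,"ry": 0,"rz": 0,"grip": 50}]'

```text
time_s: 15.9
tcp_pos: [625.4, 248.2, 37.7]
tool_rot: [0.69, 0.155, -0.69, 0.155]
contact_force: [-0.6, -0.4, 0.4]
grip_width: 52.9
```

Emit:
drive_tool --deltas '[{"x": 0.05,"y": 0,"z": 0,"rx": 0,"ry": 0,"rz": 0,"grip": 50},{"x": 0.05,"y": 0,"z": 0,"rx": 0,"ry": 0,"rz": 0,"grip": 50},{"x": 0.05,"y": 0,"z": 0,"rx": 0,"ry": 0,"rz": 0,"grip": 50}]'

```text
time_s: 16.2
tcp_pos: [625.4, 248.2, 37.6]
tool_rot: [0.69, 0.155, -0.69, 0.155]
contact_force: [-2.6, -0.9, 5.0]
grip_width: 53.5
```

Emit:
drive_tool --deltas '[{"x": 0,"y": 0,"z": 0,"rx": 0,"ry": 0,"rz": 0,"grip": 66},{"x": 0,"y": 0,"z": 0,"rx": 0,"ry": 0,"rz": 0,"grip": 72},{"x": 0,"y": 0,"z": 0,"rx": 0,"ry": 0,"rz": 0,"grip": 82},{"x": 0,"y": 0,"z": 0,"rx": 0,"ry": 0,"rz": 0,"grip": 100},{"x": 0,"y": 0,"z": 0,"rx": 0,"ry": 0,"rz": 0,"grip": 100},{"x": -1,"y": 0,"z": 0,"rx": 0,"ry": 0,"rz": 0,"grip": 100},{"x": -4,"y": 0,"z": 0,"rx": 0,"ry": 0,"rz": 0,"grip": 100},{"x": -8,"y": 0,"z": 0,"rx": 0,"ry": 0,"rz": 0,"grip": 100}]'

```text
time_s: 17.0
tcp_pos: [623.3, 247.6, 115.6]
tool_rot: [-0.688, -0.155, 0.692, -0.155]
contact_force: [0.5, -0.3, 0.6]
grip_width: 85.5
```

```bash
python3 plan.py 637.5 78.3 70 58.3
```

```text
t 17.0 P [623.3 247.6 115.6] jaw -64.7 tilt 0.32 j [0.25 0.52 1.39 0.   1.24 1.38] F [ 0.5 -0.3  0.6] w 85.5
shift cm [ 4.58 15.92  5.93]
turn [11.401  0.063 -0.02 ] to jaw -121.7 dist 176.0
```

Emit:
drive_tool --deltas '[{"x": 0,"y": 15.9,"z": 5.9,"rx": 11.4,"ry": 0,"rz": 0,"grip": 100},{"x": 0,"y": 15.9,"z": 5.9,"rx": 11.4,"ry": 0,"rz": 0,"grip": 100},{"x": 0,"y": 15.9,"z": 5.9,"rx": 11.4,"ry": 0,"rz": 0,"grip": 100},{"x": 0,"y": 15.9,"z": 5.9,"rx": 11.4,"ry": 0,"rz": 0,"grip": 100},{"x": 4.5,"y": 15.9,"z": 5.9,"rx": 11.4,"ry": 0,"rz": 0,"grip": 100},{"x": 4.5,"y": 15.9,"z": 5.9,"rx": 11.4,"ry": 0,"rz": 0,"grip": 100},{"x": 4.5,"y": 15.9,"z": 5.9,"rx": 11.4,"ry": 0,"rz": 0,"grip": 100},{"x": 4.5,"y": 15.9,"z": 5.9,"rx": 11.4,"ry": 0,"rz": 0,"grip": 100}]'

```text
time_s: 17.8
tcp_pos: [640.1, 79.0, 72.3]
tool_rot: [0.68, -0.193, -0.68, -0.193]
contact_force: [0.7, -0.8, 0.4]
grip_width: 85.4
```

Emit:
drive_tool --deltas '[{"x": 0,"y": 0,"z": 0,"rx": 0,"ry": 0,"rz": 0,"grip": 100},{"x": 0,"y": 0,"z": 0,"rx": 0,"ry": 0,"rz": 0,"grip": 100}]'

```text
time_s: 18.0
tcp_pos: [640.4, 79.3, 72.9]
tool_rot: [0.681, -0.192, -0.68, -0.193]
contact_force: [0.4, -0.9, -0.8]
grip_width: 85.6
```

```bash
python3 plan.py 637.5 78.3 6 58.3;python3 - <<'E'
from h import *
for n in("scene","top"):
    p,d=r.read_camera(n); C=cloud(n,d);z=C[...,2]
    rr=np.hypot(C[...,0]-625,C[...,1]-248)<45; hsv=cv2.cvtColor(p,cv2.COLOR_RGB2HSV)
    for lo,hi in((45,67),(67,80)):
        s=rr&(z>lo)&(z<hi);q=C[s]
        if len(q): print(n,lo,s.sum(),"bbox mid",((q[:,:2].max(0)+q[:,:2].min(0))/2).round(1),np.ptp(q[:,:2],axis=0).round(1),"mean",q[:,:2].mean(0).round(1),"max",q[:,2].max().round(1))
    u,v=proj(n,[625,248,40])[0].astype(int)
    cv2.imwrite(f"pics/{n}10.png",cv2.resize(p[v-30:v+30,u-40:u+40,::-1],(600,450),interpolation=cv2.INTER_CUBIC))
cv2.imwrite("pics/10.png",cv2.resize(np.hstack([cv2.imread("pics/scene10.png"),cv2.imread("pics/top10.png")]),(800,300)))
E
```

```text
t 18.0 P [640.4  79.3  72.9] jaw -121.6 tilt 0.08 j [-0.01  0.52  1.49  0.    1.13  2.11] F [ 0.4 -0.9 -0.8] w 85.6
shift cm [6.69 0.24 0.21]
turn [ 0.019 -0.013  0.008] to jaw -121.7 dist 67.0
scene 45 254 bbox mid [628.3 246.2] [51.9 52.7] mean [631.  243.9] max 66.4
scene 67 19 bbox mid [628.8 246.4] [18.2 14.7] mean [626.3 246.2] max 79.3
top 45 365 bbox mid [622.6 248.9] [52.  52.9] mean [622.1 247. ] max 66.3
top 67 23 bbox mid [622.9 248.1] [ 9.8 11.8] mean [623.1 248.6] max 74.3
```

View pics/10.png

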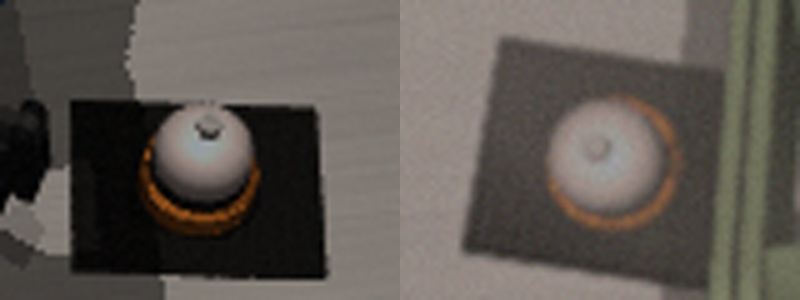

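The bell stands upright and is concentric with the plinth to about 1 mm in the top view. Next is the red lock.

Emit:
drive_tool --deltas '[{"x": 2,"y": 0.2,"z": 0.2,"rx": 0,"ry": 0,"rz": 0,"grip": 100},{"x": 4,"y": 0.2,"z": 0.2,"rx": 0,"ry": 0,"rz": 0,"grip": 100},{"x": 5.5,"y": 0.2,"z": 0.2,"rx": 0,"ry": 0,"rz": 0,"grip": 90},{"x": 6.4,"y": 0.2,"z": 0.2,"rx": 0,"ry": 0,"rz": 0,"grip": 80},{"x": 6.4,"y": 0.2,"z": 0.2,"rx": 0,"ry": 0,"rz": 0,"grip": 80},{"x": 6.4,"y": 0.2,"z": 0.2,"rx": 0,"ry": 0,"rz": 0,"grip": 80}]'

```text
time_s: 18.7
tcp_pos: [637.6, 78.6, 8.3]
tool_rot: [0.68, -0.193, -0.68, -0.193]
contact_force: [-0.4, 0.7, 0.7]
grip_width: 68.5
```

```bash
python3 plan.py 637.5 78.3 9 58.3;python3 - <<'E'
from h import *
for n in("scene","top"):
    p,d=r.read_camera(n)
    u,v=proj(n,[637,78,20])[0].astype(int)
    cv2.imwrite(f"pics/{n}11.png",cv2.resize(p[v-30:v+30,u-40:u+40,::-1],(600,450),interpolation=cv2.INTER_CUBIC))
cv2.imwrite("pics/11.png",cv2.resize(np.hstack([cv2.imread("pics/scene11.png"),cv2.imread("pics/top11.png")]),(800,300)))
E
```

```text
t 18.7 P [637.6  78.6   8.3] jaw -121.7 tilt 0.03 j [-0.01  0.61  1.51  0.    1.02  2.11] F [-0.4  0.7  0.7] w 68.5
shift cm [-0.07  0.03 -0.  ]
turn [ 0.003 -0.006  0.004] to jaw -121.7 dist 1.0
```

View pics/11.png

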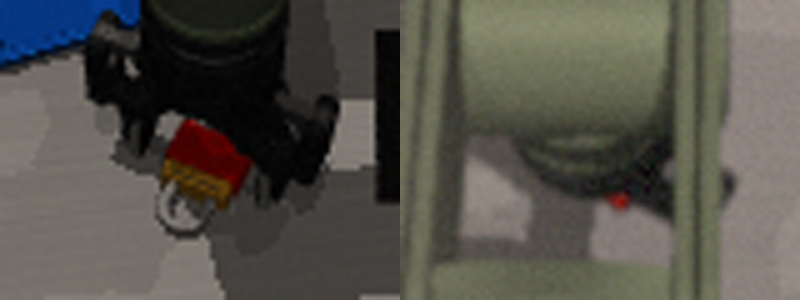

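Aligned. I'll close the jaws and lift.

Emit:
drive_tool --deltas '[{"x": 0,"y": 0,"z": 0,"rx": 0,"ry": 0,"rz": 0,"grip": 62},{"x": 0,"y": 0,"z": 0,"rx": 0,"ry": 0,"rz": 0,"grip": 52},{"x": 0,"y": 0,"z": 0,"rx": 0,"ry": 0,"rz": 0,"grip": 40},{"x": 0,"y": 0,"z": 0,"rx": 0,"ry": 0,"rz": 0,"grip": 40},{"x": 0,"y": 0,"z": 0,"rx": 0,"ry": 0,"rz": 0,"grip": 40}]' --squeeze 40

```text
time_s: 19.3
tcp_pos: [638.2, 78.6, 9.2]
tool_rot: [0.681, -0.193, -0.68, -0.193]
contact_force: [0.0, -1.1, 6.3]
grip_width: 42.8
```

Emit:
drive_tool --deltas '[{"x": -0.5,"y": 0,"z": 0,"rx": 0,"ry": 0,"rz": 0,"grip": 40},{"x": -2,"y": 0,"z": 0,"rx": 0,"ry": 0,"rz": 0,"grip": 40},{"x": -5,"y": 0,"z": 0,"rx": 0,"ry": 0,"rz": 0,"grip": 40},{"x": -8,"y": 0,"z": 0,"rx": 0,"ry": 0,"rz": 0,"grip": 40},{"x": -8,"y": 0,"z": 0,"rx": 0,"ry": 0,"rz": 0,"grip": 40}]'

```text
time_s: 19.8
tcp_pos: [641.2, 78.5, 94.0]
tool_rot: [0.684, -0.192, -0.677, -0.194]
contact_force: [0.3, -0.1, -0.6]
grip_width: 43.3
```

```bash
python3 plan.py 614 -252 85 93.5;python3 - <<'E'
from h import *
for n in("scene","top"):
    p,d=r.read_camera(n)
    u,v=proj(n,[637,78,80])[0].astype(int)
    cv2.imwrite(f"pics/{n}12.png",cv2.resize(p[v-30:v+30,u-40:u+40,::-1],(600,450),interpolation=cv2.INTER_CUBIC))
cv2.imwrite("pics/12.png",cv2.resize(np.hstack([cv2.imread("pics/scene12.png"),cv2.imread("pics/top12.png")]),(800,300)))
E
```

```text
t 19.8 P [641.2  78.5  94. ] jaw -121.7 tilt 0.61 j [-0.01  0.49  1.48 -0.    1.16  2.11] F [ 0.3 -0.1 -0.6] w 43.3
shift cm [  0.88  29.56 -15.04]
turn [-7.038 -0.121  0.029] to jaw -86.5 dist 332.0
```

View pics/12.png

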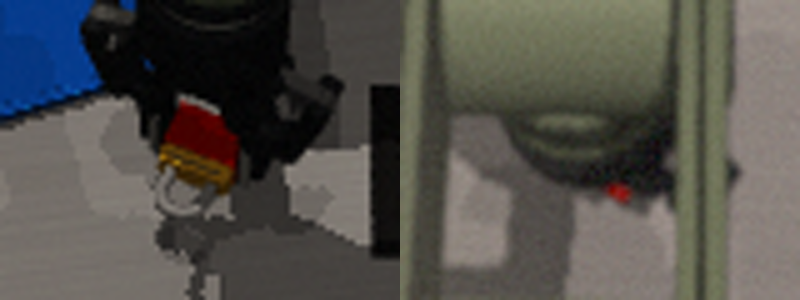

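Emit:
drive_tool --deltas '[{"x": 0,"y": 29.6,"z": -15,"rx": -7,"ry": 0,"rz": 0,"grip": 40},{"x": 0,"y": 29.6,"z": -15,"rx": -7,"ry": 0,"rz": 0,"grip": 40},{"x": 0,"y": 29.6,"z": -15,"rx": -7,"ry": 0,"rz": 0,"grip": 40},{"x": 0,"y": 29.6,"z": -15,"rx": -7,"ry": 0,"rz": 0,"grip": 40},{"x": 0,"y": 29.6,"z": -15,"rx": -7,"ry": 0,"rz": 0,"grip": 40},{"x": 0,"y": 29.6,"z": -15,"rx": -7,"ry": 0,"rz": 0,"grip": 40},{"x": 0,"y": 29.6,"z": -15,"rx": -7,"ry": 0,"rz": 0,"grip": 40},{"x": 0,"y": 29.6,"z": -15,"rx": -7,"ry": 0,"rz": 0,"grip": 40}]'

```text
time_s: 20.7
tcp_pos: [607.0, -257.7, 85.9]
tool_rot: [-0.706, -0.018, 0.708, -0.018]
contact_force: [-0.5, 0.2, -1.9]
grip_width: 43.0
```

Emit:
drive_tool --deltas '[{"x": 0,"y": 0,"z": 0,"rx": 0,"ry": 0,"rz": 0,"grip": 40},{"x": 0,"y": 0,"z": 0,"rx": 0,"ry": 0,"rz": 0,"grip": 40}]'

```text
time_s: 20.9
tcp_pos: [608.2, -250.5, 86.2]
tool_rot: [-0.706, -0.021, 0.708, -0.02]
contact_force: [0.0, 1.0, -1.4]
grip_width: 43.1
```

```bash
python3 plan.py 614.5 -252 40 93.5
```

```text
t 20.9 P [ 608.2 -250.5   86.2] jaw -86.7 tilt 0.22 j [-0.52  0.53  1.44  0.    1.17  0.99] F [ 0.   1.  -1.4] w 43.1
shift cm [ 4.61  0.2  -0.64]
turn [-0.032  0.034  0.029] to jaw -86.5 dist 47.0
```

Emit:
drive_tool --deltas '[{"x": 2,"y": 0.2,"z": -0.6,"rx": 0,"ry": 0,"rz": 0,"grip": 40},{"x": 4,"y": 0.2,"z": -0.6,"rx": 0,"ry": 0,"rz": 0,"grip": 40},{"x": 4.6,"y": 0.2,"z": -0.6,"rx": 0,"ry": 0,"rz": 0,"grip": 40},{"x": 4.6,"y": 0.2,"z": -0.6,"rx": 0,"ry": 0,"rz": 0,"grip": 40},{"x": 4.6,"y": 0.2,"z": -0.6,"rx": 0,"ry": 0,"rz": 0,"grip": 40}]'

```text
time_s: 21.4
tcp_pos: [615.8, -253.0, 42.4]
tool_rot: [0.707, 0.021, -0.707, 0.021]
contact_force: [-0.4, -0.0, -1.0]
grip_width: 43.3
```

```bash
python3 plan.py 614.5 -252 17 93.5;python3 - <<'E'
from h import *
for n in("scene","top"):
    p,d=r.read_camera(n)
    u,v=proj(n,[614,-252,20])[0].astype(int)
    cv2.imwrite(f"pics/{n}13.png",cv2.resize(p[v-38:v+38,u-50:u+50,::-1],(600,450),interpolation=cv2.INTER_CUBIC))
cv2.imwrite("pics/13.png",cv2.resize(np.hstack([cv2.imread("pics/scene13.png"),cv2.imread("pics/top13.png")]),(800,300)))
E
```

```text
t 21.4 P [ 615.8 -253.    42.4] jaw -86.6 tilt 0.02 j [-0.52  0.6   1.44  0.    1.1   0.99] F [-0.4 -0.  -1. ] w 43.3
shift cm [ 2.54 -0.11  0.13]
turn [-0.024 -0.003 -0.002] to jaw -86.5 dist 25.0
```

View pics/13.png

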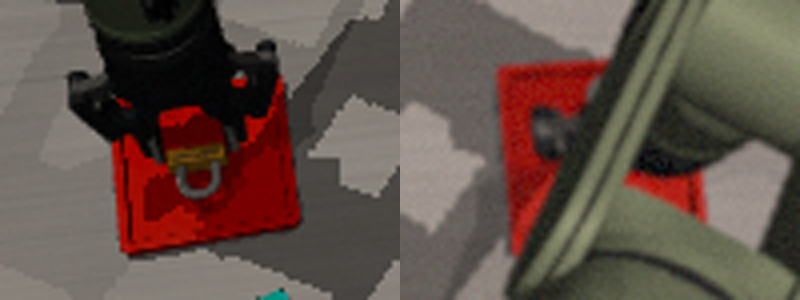

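Emit:
drive_tool --deltas '[{"x": 1,"y": -0.1,"z": 0.1,"rx": 0,"ry": 0,"rz": 0,"grip": 40},{"x": 2,"y": -0.1,"z": 0.1,"rx": 0,"ry": 0,"rz": 0,"grip": 40},{"x": 2.5,"y": -0.1,"z": 0.1,"rx": 0,"ry": 0,"rz": 0,"grip": 40},{"x": 2.5,"y": -0.1,"z": 0.1,"rx": 0,"ry": 0,"rz": 0,"grip": 40},{"x": 2.5,"y": -0.1,"z": 0.1,"rx": 0,"ry": 0,"rz": 0,"grip": 40}]'

```text
time_s: 22.0
tcp_pos: [614.1, -252.8, 16.5]
tool_rot: [-0.707, -0.021, 0.707, -0.02]
contact_force: [0.4, -0.5, -1.5]
grip_width: 43.0
```

Emit:
drive_tool --deltas '[{"x": 0.1,"y": 0,"z": 0,"rx": 0,"ry": 0,"rz": 0,"grip": 40},{"x": 0.15,"y": 0,"z": 0,"rx": 0,"ry": 0,"rz": 0,"grip": 40},{"x": 0.2,"y": 0,"z": 0,"rx": 0,"ry": 0,"rz": 0,"grip": 40},{"x": 0.2,"y": 0,"z": 0,"rx": 0,"ry": 0,"rz": 0,"grip": 40}]'

```text
time_s: 22.4
tcp_pos: [614.4, -252.9, 15.1]
tool_rot: [0.707, 0.02, -0.707, 0.02]
contact_force: [0.7, -0.6, -1.9]
grip_width: 43.0
```

Emit:
drive_tool --deltas '[{"x": 0.05,"y": 0,"z": 0,"rx": 0,"ry": 0,"rz": 0,"grip": 40},{"x": 0.1,"y": 0,"z": 0,"rx": 0,"ry": 0,"rz": 0,"grip": 40},{"x": 0.1,"y": 0,"z": 0,"rx": 0,"ry": 0,"rz": 0,"grip": 40}]'

```text
time_s: 22.7
tcp_pos: [614.3, -252.8, 13.9]
tool_rot: [-0.707, -0.02, 0.707, -0.02]
contact_force: [0.6, -1.3, -0.8]
grip_width: 43.1
```

Emit:
drive_tool --deltas '[{"x": 0.05,"y": 0,"z": 0,"rx": 0,"ry": 0,"rz": 0,"grip": 40},{"x": 0.1,"y": 0,"z": 0,"rx": 0,"ry": 0,"rz": 0,"grip": 40},{"x": 0.1,"y": 0,"z": 0,"rx": 0,"ry": 0,"rz": 0,"grip": 40}]'

```text
time_s: 23.0
tcp_pos: [614.4, -252.9, 13.2]
tool_rot: [0.707, 0.02, -0.707, 0.02]
contact_force: [0.0, 1.2, -0.1]
grip_width: 43.2
```

Emit:
drive_tool --deltas '[{"x": 0.05,"y": 0,"z": 0,"rx": 0,"ry": 0,"rz": 0,"grip": 40},{"x": 0.05,"y": 0,"z": 0,"rx": 0,"ry": 0,"rz": 0,"grip": 40},{"x": 0.05,"y": 0,"z": 0,"rx": 0,"ry": 0,"rz": 0,"grip": 40}]'

```text
time_s: 23.3
tcp_pos: [614.4, -252.9, 13.2]
tool_rot: [0.707, 0.02, -0.707, 0.02]
contact_force: [-2.4, 1.3, 4.8]
grip_width: 42.8
```

Emit:
drive_tool --deltas '[{"x": 0,"y": 0,"z": 0,"rx": 0,"ry": 0,"rz": 0,"grip": 60},{"x": 0,"y": 0,"z": 0,"rx": 0,"ry": 0,"rz": 0,"grip": 68},{"x": 0,"y": 0,"z": 0,"rx": 0,"ry": 0,"rz": 0,"grip": 68},{"x": -1,"y": 0,"z": 0,"rx": 0,"ry": 0,"rz": 0,"grip": 68},{"x": -4,"y": 0,"z": 0,"rx": 0,"ry": 0,"rz": 0,"grip": 68},{"x": -8,"y": 0,"z": 0,"rx": 0,"ry": 0,"rz": 0,"grip": 80}]'

```text
time_s: 23.9
tcp_pos: [612.5, -251.8, 91.0]
tool_rot: [-0.705, -0.021, 0.709, -0.019]
contact_force: [0.4, 0.1, 0.3]
grip_width: 68.3
```

```bash
python3 plan.py 461.3 160.3 80 39.5
```

```text
t 23.9 P [ 612.5 -251.8   91. ] jaw -86.7 tilt 0.32 j [-0.52  0.53  1.42  0.    1.19  0.99] F [0.4 0.1 0.3] w 68.3
shift cm [  1.29 -42.01  12.71]
turn [1.0761e+01 6.6000e-02 7.0000e-03] to jaw -140.5 dist 439.0
```

Emit:
drive_tool --deltas '[{"x": 0,"y": -42,"z": 12.7,"rx": -25.2,"ry": 0,"rz": 0,"grip": 80},{"x": 0,"y": -42,"z": 12.7,"rx": -25.2,"ry": 0,"rz": 0,"grip": 80},{"x": 0,"y": -42,"z": 12.7,"rx": -25.2,"ry": 0,"rz": 0,"grip": 80},{"x": 0,"y": -42,"z": 12.7,"rx": -25.2,"ry": 0,"rz": 0,"grip": 80},{"x": 0,"y": -42,"z": 12.7,"rx": -25.2,"ry": 0,"rz": 0,"grip": 80},{"x": 0,"y": -42,"z": 12.7,"rx": -25.2,"ry": 0,"rz": 0,"grip": 80},{"x": 0,"y": -42,"z": 12.7,"rx": -25.2,"ry": 0,"rz": 0,"grip": 80},{"x": 0,"y": -42,"z": 12.7,"rx": -25.2,"ry": 0,"rz": 0,"grip": 80}]'

```text
time_s: 24.7
tcp_pos: [476.3, 124.5, 93.5]
tool_rot: [0.571, 0.417, -0.57, 0.418]
contact_force: [1.0, -0.1, 0.3]
grip_width: 68.1
```

```bash
python3 plan.py 461.3 160.3 80 39.5;python3 - <<'E'
from h import *
for n in("scene","top"):
    p,d=r.read_camera(n)
    u,v=proj(n,[614,-252,10])[0].astype(int)
    for k in("red",):
        W=[b for b in blobs(p,*COL["yellow"],15) if np.hypot(*(b[1]-(u,v)))<20]
        for b in W: print(n,b[0],ray(n,b[1],23))
    cv2.imwrite(f"pics/{n}14.png",cv2.resize(p[v-38:v+38,u-50:u+50,::-1],(600,450),interpolation=cv2.INTER_CUBIC))
    C=cloud(n,d);z=C[...,2];s=(np.hypot(C[...,0]-614,C[...,1]+252)<40)&(z>19.5)&(z<29);q=C[s]
    (c,wh,a)=cv2.minAreaRect(q[:,:2].astype(np.float32));print(n,s.sum(),c,wh,a,"z",np.median(q[:,2]),"mean",q.mean(0))
cv2.imwrite("pics/14.png",cv2.resize(np.hstack([cv2.imread("pics/scene14.png"),cv2.imread("pics/top14.png")]),(800,300)))
E
```

```text
t 24.7 P [476.3 124.5  93.5] jaw -17.6 tilt 0.12 j [0.08 0.21 1.87 0.   1.06 0.39] F [ 1.  -0.1  0.3] w 68.1
shift cm [ 1.35 -2.52 -2.96]
turn [-1.1421e+01  1.0000e-03 -2.5000e-02] to jaw 39.5 dist 41.0
scene 41 [[ 628.49159848 -252.85431678   23.        ]]
scene 155 (622.236083984375, -255.1058807373047) (42.325984954833984, 50.813594818115234) 80.95977783203125 z 23.406941948224357 mean [ 616.09109139 -253.57494873   23.45439393]
top 52 [[ 626.5803954  -251.11941273   23.        ]]
top 223 (615.8729248046875, -250.59902954101562) (41.55176544189453, 43.105751037597656) 10.397099494934082 z 22.76779083788483 mean [ 613.86951865 -251.33849259   22.87629993]
```

View pics/14.png

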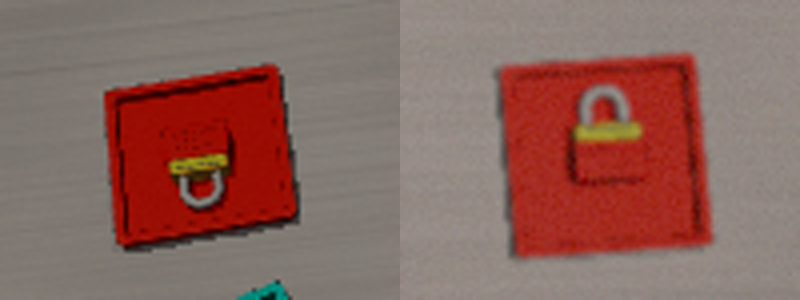

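The red lock lies flat, with its body about 1 mm from the tray centre. I'll move on to the blue one.

Emit:
drive_tool --deltas '[{"x": 0,"y": -2.5,"z": -3,"rx": -11.4,"ry": 0,"rz": 0,"grip": 80},{"x": 1.3,"y": -2.5,"z": -3,"rx": -11.4,"ry": 0,"rz": 0,"grip": 80},{"x": 1.3,"y": -2.5,"z": -3,"rx": -11.4,"ry": 0,"rz": 0,"grip": 80},{"x": 1.3,"y": -2.5,"z": -3,"rx": -11.4,"ry": 0,"rz": 0,"grip": 80},{"x": 1.3,"y": -2.5,"z": -3,"rx": -11.4,"ry": 0,"rz": 0,"grip": 80},{"x": 1.3,"y": -2.5,"z": -3,"rx": -11.4,"ry": 0,"rz": 0,"grip": 80},{"x": 1.3,"y": -2.5,"z": -3,"rx": -11.4,"ry": 0,"rz": 0,"grip": 80},{"x": 1.3,"y": -2.5,"z": -3,"rx": -11.4,"ry": 0,"rz": 0,"grip": 80}]'

```text
time_s: 25.6
tcp_pos: [463.1, 158.4, 80.2]
tool_rot: [0.305, 0.638, -0.304, 0.639]
contact_force: [-0.2, 0.2, 0.1]
grip_width: 68.2
```

Emit:
drive_tool --deltas '[{"x": 0,"y": 0,"z": 0,"rx": 0,"ry": 0,"rz": 0,"grip": 80},{"x": 0,"y": 0,"z": 0,"rx": 0,"ry": 0,"rz": 0,"grip": 80}]'

```text
time_s: 25.8
tcp_pos: [462.5, 158.7, 79.8]
tool_rot: [0.305, 0.638, -0.305, 0.638]
contact_force: [-1.1, -0.2, -0.2]
grip_width: 68.2
```

```bash
python3 plan.py 461.3 160.5 9 39.5
```

```text
t 25.8 P [462.5 158.7  79.8] jaw 38.9 tilt 0.04 j [ 0.15  0.23  1.89 -0.    1.03 -0.53] F [-1.1 -0.2 -0.2] w 68.2
shift cm [ 7.08  0.02 -0.22]
turn [-0.111  0.004 -0.006] to jaw 39.5 dist 71.0
```

Emit:
drive_tool --deltas '[{"x": 2,"y": 0,"z": -0.2,"rx": -0.1,"ry": 0,"rz": 0,"grip": 80},{"x": 4,"y": 0,"z": -0.2,"rx": -0.1,"ry": 0,"rz": 0,"grip": 80},{"x": 6,"y": 0,"z": -0.2,"rx": -0.1,"ry": 0,"rz": 0,"grip": 80},{"x": 7.1,"y": 0,"z": -0.2,"rx": -0.1,"ry": 0,"rz": 0,"grip": 80},{"x": 7.1,"y": 0,"z": -0.2,"rx": -0.1,"ry": 0,"rz": 0,"grip": 80},{"x": 7.1,"y": 0,"z": -0.2,"rx": -0.1,"ry": 0,"rz": 0,"grip": 80}]'

```text
time_s: 26.4
tcp_pos: [461.3, 160.5, 8.8]
tool_rot: [0.301, 0.64, -0.301, 0.64]
contact_force: [-0.8, -0.0, 0.3]
grip_width: 68.2
```

```bash
python3 plan.py 461.3 160.5 9 39.5;python3 - <<'E'
from h import *
for n in("scene","top"):
    p,d=r.read_camera(n)
    u,v=proj(n,[461,160,20])[0].astype(int)
    cv2.imwrite(f"pics/{n}15.png",cv2.resize(p[v-30:v+30,u-40:u+40,::-1],(600,450),interpolation=cv2.INTER_CUBIC))
cv2.imwrite("pics/15.png",cv2.resize(np.hstack([cv2.imread("pics/scene15.png"),cv2.imread("pics/top15.png")]),(800,300)))
E
```

```text
t 26.4 P [461.3 160.5   8.8] jaw 39.5 tilt 0.02 j [ 0.16  0.35  1.91 -0.    0.87 -0.53] F [-0.8 -0.   0.3] w 68.2
shift cm [-0.02  0.    0.01]
turn [ 0.009  0.002 -0.003] to jaw 39.5 dist 0.0
```

View pics/15.png

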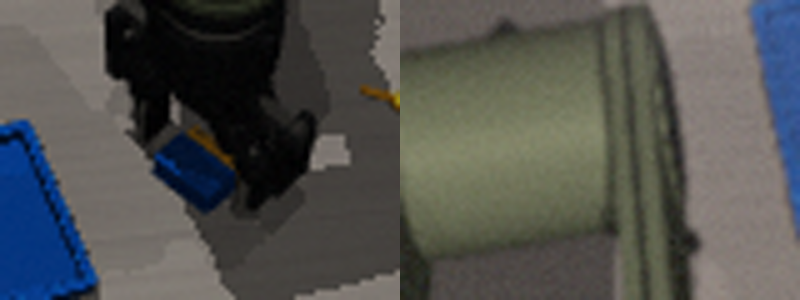

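Emit:
drive_tool --deltas '[{"x": 0,"y": 0,"z": 0,"rx": 0,"ry": 0,"rz": 0,"grip": 62},{"x": 0,"y": 0,"z": 0,"rx": 0,"ry": 0,"rz": 0,"grip": 52},{"x": 0,"y": 0,"z": 0,"rx": 0,"ry": 0,"rz": 0,"grip": 40},{"x": 0,"y": 0,"z": 0,"rx": 0,"ry": 0,"rz": 0,"grip": 40},{"x": 0,"y": 0,"z": 0,"rx": 0,"ry": 0,"rz": 0,"grip": 40}]' --squeeze 40

```text
time_s: 27.0
tcp_pos: [461.9, 160.8, 9.6]
tool_rot: [0.302, 0.639, -0.301, 0.64]
contact_force: [-0.6, 0.9, 5.5]
grip_width: 43.2
```

Emit:
drive_tool --deltas '[{"x": -0.5,"y": 0,"z": 0,"rx": 0,"ry": 0,"rz": 0,"grip": 40},{"x": -2,"y": 0,"z": 0,"rx": 0,"ry": 0,"rz": 0,"grip": 40},{"x": -5,"y": 0,"z": 0,"rx": 0,"ry": 0,"rz": 0,"grip": 40},{"x": -7,"y": 0,"z": 0,"rx": 0,"ry": 0,"rz": 0,"grip": 40},{"x": -7,"y": 0,"z": 0,"rx": 0,"ry": 0,"rz": 0,"grip": 40}]'

```text
time_s: 27.5
tcp_pos: [463.1, 160.9, 81.1]
tool_rot: [0.302, 0.638, -0.3, 0.642]
contact_force: [0.4, 0.1, -2.1]
grip_width: 43.1
```

```bash
python3 plan.py 488.3 17.7 80 12
```

```text
t 27.5 P [463.1 160.9  81.1] jaw 39.6 tilt 0.35 j [ 0.16  0.22  1.89 -0.    1.03 -0.53] F [ 0.4  0.1 -2.1] w 43.1
shift cm [ 0.11 -7.18 12.64]
turn [ 5.513  0.021 -0.068] to jaw 12.0 dist 145.0
```

Emit:
drive_tool --deltas '[{"x": 0,"y": -2.5,"z": 4.2,"rx": 1.7,"ry": 0,"rz": 0,"grip": 40},{"x": 0,"y": -5,"z": 8.5,"rx": 3.4,"ry": 0,"rz": 0,"grip": 40},{"x": 0,"y": -7.2,"z": 12.6,"rx": 5.1,"ry": 0,"rz": 0,"grip": 40},{"x": 0,"y": -7.2,"z": 12.6,"rx": 5.5,"ry": 0,"rz": 0,"grip": 40},{"x": 0,"y": -7.2,"z": 12.6,"rx": 5.5,"ry": 0,"rz": 0,"grip": 40},{"x": 2,"y": -7.2,"z": 12.6,"rx": 5.5,"ry": 0,"rz": 0,"grip": 40},{"x": 4,"y": -7.2,"z": 12.6,"rx": 5.5,"ry": 0,"rz": 0,"grip": 40},{"x": 4,"y": -7.2,"z": 12.6,"rx": 5.5,"ry": 0,"rz": 0,"grip": 40}]'

```text
time_s: 28.3
tcp_pos: [481.4, 19.0, 34.9]
tool_rot: [0.442, 0.553, -0.446, 0.547]
contact_force: [-1.3, 0.0, -1.4]
grip_width: 43.0
```

Emit:
drive_tool --deltas '[{"x": 0,"y": 0,"z": 0,"rx": 0,"ry": 0,"rz": 0,"grip": 40},{"x": 0,"y": 0,"z": 0,"rx": 0,"ry": 0,"rz": 0,"grip": 40}]'

```text
time_s: 28.5
tcp_pos: [486.1, 18.0, 39.0]
tool_rot: [0.445, 0.55, -0.444, 0.55]
contact_force: [-0.4, -0.1, -2.7]
grip_width: 43.2
```

```bash
python3 plan.py 488.5 17.7 17 12;python3 - <<'E'
from h import *
for n in("scene",):
    p,d=r.read_camera(n)
    u,v=proj(n,[488,17,20])[0].astype(int)
    cv2.imwrite(f"pics/{n}16.png",cv2.resize(p[v-38:v+38,u-50:u+50,::-1],(600,450),interpolation=cv2.INTER_CUBIC))
E
```

```text
t 28.5 P [486.1  18.   39. ] jaw 12.1 tilt 0.06 j [-0.14  0.29  1.91  0.    0.94 -0.35] F [-0.4 -0.1 -2.7] w 43.2
shift cm [2.2  0.23 0.08]
turn [ 0.027  0.003 -0.011] to jaw 12.0 dist 22.0
```

View pics/scene16.png

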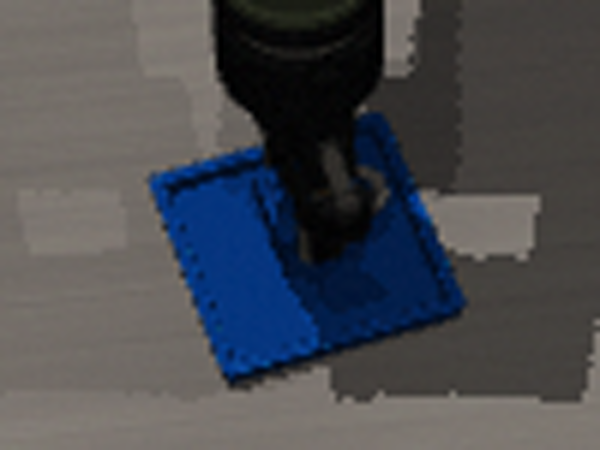

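Emit:
drive_tool --deltas '[{"x": 0.8,"y": 0.2,"z": 0.1,"rx": 0,"ry": 0,"rz": 0,"grip": 40},{"x": 1.6,"y": 0.2,"z": 0.1,"rx": 0,"ry": 0,"rz": 0,"grip": 40},{"x": 2.2,"y": 0.2,"z": 0.1,"rx": 0,"ry": 0,"rz": 0,"grip": 40},{"x": 2.2,"y": 0.2,"z": 0.1,"rx": 0,"ry": 0,"rz": 0,"grip": 40},{"x": 2.2,"y": 0.2,"z": 0.1,"rx": 0,"ry": 0,"rz": 0,"grip": 40}]'

```text
time_s: 29.05
tcp_pos: [487.4, 17.0, 16.0]
tool_rot: [0.445, 0.55, -0.445, 0.549]
contact_force: [0.5, -0.3, -1.1]
grip_width: 43.1
```

```bash
python3 plan.py 488.5 17.7 14 12
```

```text
t 29.05 P [487.4  17.   16. ] jaw 12.1 tilt 0.06 j [-0.14  0.34  1.91  0.    0.89 -0.35] F [ 0.5 -0.3 -1.1] w 43.1
shift cm [ 0.2   0.12 -0.05]
turn [ 0.011 -0.005  0.011] to jaw 12.0 dist 2.0
```

Emit:
drive_tool --deltas '[{"x": 0.1,"y": 0.1,"z": 0,"rx": 0,"ry": 0,"rz": 0,"grip": 40},{"x": 0.15,"y": 0.1,"z": 0,"rx": 0,"ry": 0,"rz": 0,"grip": 40},{"x": 0.2,"y": 0.1,"z": 0,"rx": 0,"ry": 0,"rz": 0,"grip": 40},{"x": 0.2,"y": 0.1,"z": 0,"rx": 0,"ry": 0,"rz": 0,"grip": 40}]'

```text
time_s: 29.45
tcp_pos: [488.9, 17.2, 14.6]
tool_rot: [0.445, 0.55, -0.445, 0.55]
contact_force: [0.6, 0.8, -1.6]
grip_width: 43.1
```

Emit:
drive_tool --deltas '[{"x": 0.05,"y": 0,"z": 0,"rx": 0,"ry": 0,"rz": 0,"grip": 40},{"x": 0.1,"y": 0,"z": 0,"rx": 0,"ry": 0,"rz": 0,"grip": 40},{"x": 0.1,"y": 0,"z": 0,"rx": 0,"ry": 0,"rz": 0,"grip": 40}]'

```text
time_s: 29.75
tcp_pos: [488.8, 17.2, 13.6]
tool_rot: [0.445, 0.55, -0.445, 0.55]
contact_force: [0.2, 0.8, -0.4]
grip_width: 43.0
```

Emit:
drive_tool --deltas '[{"x": 0.05,"y": 0,"z": 0,"rx": 0,"ry": 0,"rz": 0,"grip": 40},{"x": 0.05,"y": 0,"z": 0,"rx": 0,"ry": 0,"rz": 0,"grip": 40},{"x": 0.05,"y": 0,"z": 0,"rx": 0,"ry": 0,"rz": 0,"grip": 40}]'

```text
time_s: 30.05
tcp_pos: [488.9, 17.2, 13.6]
tool_rot: [0.445, 0.55, -0.445, 0.55]
contact_force: [-3.0, 0.8, 5.7]
grip_width: 42.8
```

Emit:
drive_tool --deltas '[{"x": 0.05,"y": 0,"z": 0,"rx": 0,"ry": 0,"rz": 0,"grip": 40},{"x": 0.05,"y": 0,"z": 0,"rx": 0,"ry": 0,"rz": 0,"grip": 40},{"x": 0.05,"y": 0,"z": 0,"rx": 0,"ry": 0,"rz": 0,"grip": 40}]'

```text
time_s: 30.35
tcp_pos: [488.9, 17.2, 13.6]
tool_rot: [0.445, 0.55, -0.445, 0.55]
contact_force: [-4.9, 0.9, 9.3]
grip_width: 42.9
```

Contact confirmed. I'll release, rise and then clear the view.

Emit:
drive_tool --deltas '[{"x": 0,"y": 0,"z": 0,"rx": 0,"ry": 0,"rz": 0,"grip": 60},{"x": 0,"y": 0,"z": 0,"rx": 0,"ry": 0,"rz": 0,"grip": 68},{"x": 0,"y": 0,"z": 0,"rx": 0,"ry": 0,"rz": 0,"grip": 68},{"x": -1,"y": 0,"z": 0,"rx": 0,"ry": 0,"rz": 0,"grip": 68},{"x": -4,"y": 0,"z": 0,"rx": 0,"ry": 0,"rz": 0,"grip": 68},{"x": -8,"y": 0,"z": 0,"rx": 0,"ry": 0,"rz": 0,"grip": 68},{"x": -12,"y": 0,"z": 0,"rx": 0,"ry": 0,"rz": 0,"grip": 68},{"x": -16,"y": 0,"z": 0,"rx": 0,"ry": 0,"rz": 0,"grip": 68}]'

```text
time_s: 31.15
tcp_pos: [488.5, 17.2, 174.6]
tool_rot: [0.445, 0.55, -0.445, 0.55]
contact_force: [1.2, 0.3, -0.0]
grip_width: 57.8
```

```bash
python3 plan.py 330 -330 200
```

```text
t 31.15 P [488.5  17.2 174.6] jaw 12.1 tilt 0.02 j [-0.14  0.09  1.82  0.    1.23 -0.35] F [ 1.2  0.3 -0. ] w 57.8
shift cm [ -2.55 -22.76  30.64]
```

Emit:
drive_tool --deltas '[{"x": -2.5,"y": -22.8,"z": 30.6,"rx": 0,"ry": 0,"rz": 0,"grip": 68},{"x": -2.5,"y": -22.8,"z": 30.6,"rx": 0,"ry": 0,"rz": 0,"grip": 68},{"x": -2.5,"y": -22.8,"z": 30.6,"rx": 0,"ry": 0,"rz": 0,"grip": 68},{"x": -2.5,"y": -22.8,"z": 30.6,"rx": 0,"ry": 0,"rz": 0,"grip": 68},{"x": -2.5,"y": -22.8,"z": 30.6,"rx": 0,"ry": 0,"rz": 0,"grip": 68},{"x": -2.5,"y": -22.8,"z": 30.6,"rx": 0,"ry": 0,"rz": 0,"grip": 68},{"x": -2.5,"y": -22.8,"z": 30.6,"rx": 0,"ry": 0,"rz": 0,"grip": 68},{"x": -2.5,"y": -22.8,"z": 30.6,"rx": 0,"ry": 0,"rz": 0,"grip": 68}]'

```text
time_s: 31.95
tcp_pos: [328.3, -332.7, 198.8]
tool_rot: [0.445, 0.548, -0.446, 0.55]
contact_force: [0.4, 1.1, -1.4]
grip_width: 58.2
```

```bash
python3 plan.py; python3 - <<'E'
from h import *
for n in("scene","top"):
    p,d=r.read_camera(n); cv2.imwrite(f"pics/{n}17.png",p[:,:,::-1]); C=cloud(n,d);z=C[...,2]
    for k,x,y,lo,hi in(("red",614,-252,19.5,29),("blue",488,17.5,19.5,29),("bell top",625,248,67,80),("bell dome",625,248,50,66)):
        s=(np.hypot(C[...,0]-x,C[...,1]-y)<40)&(z>lo)&(z<hi);q=C[s]
        print(n,k,s.sum(),"mean",q.mean(0).round(1),"bbox",((q.max(0)+q.min(0))/2).round(1),"med z",np.median(q[:,2]).round(1))
    for k in COL:
        if k=="black":continue
        for a,c,m in blobs(p,*COL[k],20):
            P=ray(n,c,12 if k!="yellow" else 5)[0]
            if P[0]>400: print(n,k,a,c.round(1),P[:2].round())
    u,v=proj(n,[488,17,10])[0].astype(int)
    cv2.imwrite(f"pics/{n}18.png",cv2.resize(p[v-38:v+38,u-50:u+50,::-1],(600,450),interpolation=cv2.INTER_CUBIC))
cv2.imwrite("pics/18.png",cv2.resize(np.hstack([cv2.imread("pics/scene18.png"),cv2.imread("pics/top18.png")]),(800,300)))
E
```

```text
t 31.95 P [ 328.3 -332.7  198.8] jaw 11.9 tilt 0.14 j [-0.98  0.01  1.84 -0.    1.28 -1.19] F [ 0.4  1.1 -1.4] w 58.2
scene red 162 mean [ 615.8 -253.3   23.5] bbox [ 622.8 -253.2   24.1] med z 23.3
scene blue 135 mean [491.4  14.4  23.2] bbox [491.6  22.3  24.2] med z 23.2
scene bell top 16 mean [625.1 245.5  71.9] bbox [625.7 241.7  71.6] med z 72.1
scene bell dome 210 mean [629.1 244.8  57.2] bbox [627.8 245.7  58. ] med z 57.0
scene red 126 [422.3 218.4] [452. 327.]
scene red 1459 [227.5 289.7] [ 616. -253.]
scene red 20 [228.  298.4] [ 643. -253.]
scene blue 1261 [318.9 241.6] [493.  14.]
scene yellow 24 [405.1 214. ] [425. 282.]
scene yellow 31 [322.9 237.7] [476.  28.]
scene yellow 121 [194.5 240. ] [ 436. -344.]
scene yellow 42 [227. 292.] [ 619. -256.]
scene brown 43 [404.4 276.9] [639. 236.]
top red 222 mean [ 613.3 -250.7   23.1] bbox [ 624.  -251.8   24.3] med z 22.6
top blue 225 mean [489.2  15.5  23. ] bbox [489.4  17.2  24.3] med z 22.8
top bell top 24 mean [623.4 248.6  71.4] bbox [624.  248.4  71.3] med z 71.2
top bell dome 319 mean [622.2 247.4  57.6] bbox [623.7 249.1  57.7] med z 57.8
top red 2055 [423.9 216.1] [ 610. -251.]
top red 21 [423.7 203.5] [ 642. -252.]
top red 212 [187.4 282.7] [452. 328.]
top blue 2138 [316.  267.1] [487.  16.]
top blue 25 [305.  269.1] [483.  43.]
top yellow 51 [424.8 208.8] [ 629. -256.]
top yellow 31 [310.9 268.2] [485.  28.]
top yellow 212 [462.1 283.8] [ 443. -342.]
top yellow 27 [205.6 295.1] [422. 285.]
top brown 23 [427.4 210.1] [ 625. -260.]
```

View pics/18.png

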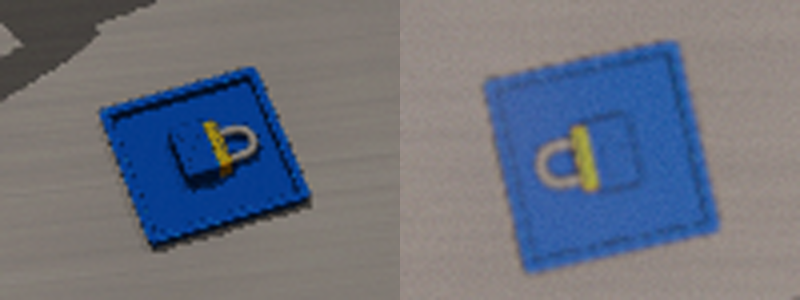

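View pics/top17.png

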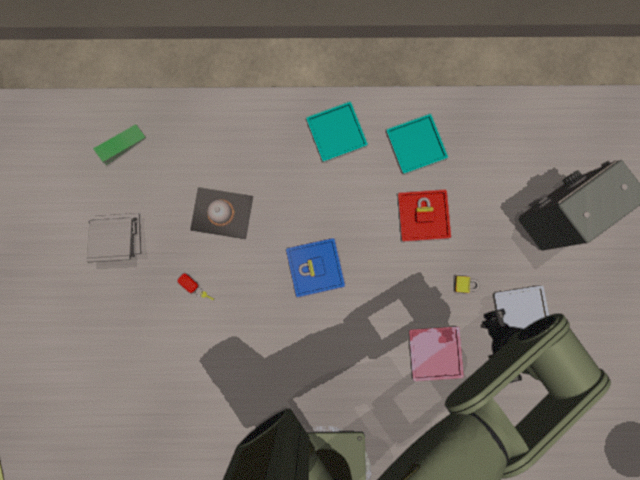

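View pics/scene17.png

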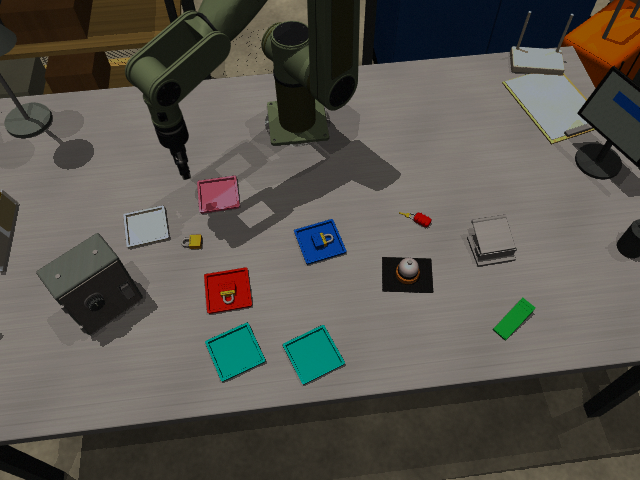

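Everything is in place. The blue lock is about 2–3 mm off centre, which I consider fine, and the bystanders haven't moved. I'll let the arm settle, then hand in.

Emit:
drive_tool --deltas '[{"x": 0,"y": 0,"z": 0,"rx": 0,"ry": 0,"rz": 0,"grip": 68},{"x": 0,"y": 0,"z": 0,"rx": 0,"ry": 0,"rz": 0,"grip": 68},{"x": 0,"y": 0,"z": 0,"rx": 0,"ry": 0,"rz": 0,"grip": 68}]'

```text
time_s: 32.35
tcp_pos: [330.2, -328.3, 197.3]
tool_rot: [0.444, 0.55, -0.444, 0.55]
contact_force: [-0.4, -0.3, 0.3]
grip_width: 57.8
```

```bash
python3 -c "
from station import r
print(r.sign_off())"
```

```text
the job is handed in; nothing more can be done
None
```

The counter is set out and the job is handed in at 32.4 s of the 102 s allowed. The wooden base went onto the mat first, then the bell onto it. After that, the red and blue padlocks each went into the tray of their own colour. I lowered everything until I felt light contact (under 10 N) before releasing it.

**Bell and base:** The base was within about 1.5 mm of the mat centre. The bell stands upright and lines up with the base to about 1 mm in the top view. In the scene view, the button agreed with the base to about 1 mm, but the dome read up to 3 mm off.

**Red padlock:** It lies flat, with its body about 1 mm from the tray centre.

**Blue padlock:** It lies flat but sits about 2–3 mm off the tray centre. I left it there.

**Bystanders:** The plain padlock and the red float read the same positions as at the start. The hole punch looks unmoved in the pictures; I did not measure it again.

**Checks that disagreed:** The two cameras differ by about 2 mm throughout, so I used their average. The first grip on the base seemed too high, so I let go and took it again lower down before lifting.

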